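# Change the plate on the colony counter from behind the bottles in the cold block

## Task

Change the dish on the colony counter. The next dish lies at the back of the cold block, behind a capped tube and a brown dropper bottle: stand those two upright on the white blotting pad for the moment, stack the finished dish from the counter squarely on the counted dish that waits alone on the bench, and then seat the next dish flat in the counter's nest. Last, put the tube and the bottle back, each in the well of the cold block it came from, without tipping anything over.

Things in the scene. Friction and masses are not known exactly. Their poses are not given: they have to be found in the camera images.
- tube: capped 50 ml plastic tube with a blue screw cap, standing upright in one of the two wells of the cold block; 110 tall, body 28 wide at the foot widening to 34 at the cap (95 to 110 high), 40 to 65 g. Origin at the centre of its foot, z up. Grip it round the body or cap, 60 to 105 above its foot.
- dropper_bottle: brown glass dropper bottle with a black cap and teat, standing upright in the other well of the cold block; 129 tall, body 34 wide and straight from the foot to 75 high, then a narrowing shoulder (teat 75 to 129 high), 70 to 130 g. Origin at the centre of its foot, z up. Grip it round the body, 40 to 73 above its foot.
- next_plate: the next dish: closed clear petri dish, 61 diameter, 16 thick, 30 g, lying flat in the round seat at the back of the cold block. Origin at the centre of its underside, z up. In its seat its upper 11 mm stand free to be gripped across the rim; the tube and bottle leave no room for a hand. (A shelf hangs 550 above the back of the bench, from 630 ahead of the robot.)
- finished_plate: the finished dish: another petri dish of the same kind (61 diameter, 16 thick, 30 g), at the start lying in the nest of the colony counter with its upper 10 mm standing free. Origin at the centre of its underside, z up.
- counted_plate: the counted dish: a third petri dish of the same kind (61 diameter, 16 thick, 30 g), lying alone and loose on the bench top, at the front, left of the cold block and the counter. The finished dish is stacked on its flat top, 16 above its origin. It should stay where it lies. Origin at the centre of its underside, z up.
- cold_block: fixed white box 132 (x) by 166 (y), aluminium top 45 above the bench. Origin: centre of underside, z up, x to its back (away from robot). In its frame: dish seat 67 wide, 5 deep at x=+16, y=0; two equal wells 41 wide, floor 18 above the bench (27 deep) at x=-29, y=+49 and -49; 2.5 chamfers. Which well holds the tube and which the bottle changes from start to start.
- colony_counter: fixed white box 136 by 136 with a round light window in a black nest plate, and in front of it a control panel with a green display and round keys. Origin: underside below the nest's centre, z up, x to its back; box from x=-88 to +48. Nest: round recess 67 wide, 6 deep, 2.5 chamfer, floor 36 and rim 42 above the bench. A lens on a bent arm is folded back behind it (x +32 to +138, up to 95 high).
- blotting_pad: fixed flat white blotting pad on the bench, 100 (x) by 160 (y), 2 thick, with rounded edges; placed differently at every start. Origin at the centre of its underside, z up, so its top is 2 above the origin.

How it is judged:
By the outcome, as a careful person would: the job done as asked, in the order asked, and still so for the second after the job is handed in, with the robot touching nothing.
It also fails if it takes over 152 s, if anything falls off the work surface, if the arm or the gripper's body presses on something with over 40 N, if the wrist force passes 120 N, or if a joint passes its speed limit or range.

## Robot

A 6-joint arm with a two-finger parallel gripper is mounted at the origin on a cart in front of the work surface, level with it; the furniture and walls round the work are solid. World frame = base frame: x ahead of the robot, y to its left, z up, the work surface at z = 0. Lengths are in m, angles in rad, forces in N, time in s.
With the tool pointing down it reaches from about 0.275 to 1 m from the base axis. Payload 8.4 kg.
Tool frame: the origin (TCP) lies on the mounting face of the last link; the fingertips stand 173 mm ahead of it and the grasp point (between the pads) lies arm.grasp_offset ahead of it (arm.grasp_offset is the distance from the TCP to the grasp point, in m); z points along the fingers, y is the direction in which the jaws open and shut (so a half turn about z gives the same grasp; the last joint's range is limited). The gripper opens to 85 mm and grips with 20 to 120 N. Pads are 22 mm wide; open, the fingers measure 114 mm over their backs; the gripper's body (76 mm by 85 mm) begins 54 mm behind the grasp point. The pads swing forward as they close: fully open they stand 13 mm farther back than shut.
Start: joints at [1.219, 0.353, 1.633, -0, 1.155, -0.002], TCP at [0.214, 0.587, 0.405] pointing down, gripper open.
Joint ranges: [-2.63, 2.63], [-0.92, 2.1], [0.06, 2.66], [-1.3, 4.44], [0, 2.69], [-3.02, 3.02]. Speed limits (rad/s): [2.22, 2.22, 2.79, 3.14, 3.14, 3.14].

## Interface

Orientations are given as a rotation vector (axis times angle).
In Python, from cell import get_state, camera, calibration, job, arm gives the robot as it stands.
- The arm moves only by the tool drive_tool, never from a script. Its argument "rows" is a list of rows, each a list of 7 numbers: the shift along the tool's x, y, z in mm, then the turn, a rotation vector about the tool's x, y, z in degrees, then the closure, from 0 (fully open) to 1 (shut). A call has 1 to 10 rows; each row shifts and turns the commanded pose from where the row before left it, along the tool's axes as they then stand; what a row does not reach is not made up. A row lasts 1/8 s, in which the tool goes at most 62.5 mm and 10.7 degrees, less where a joint would pass 70% of its speed; a pose out of reach is approached as far as the arm can. A call is refused whole if a number of a shift passes 62.5 or a number of a turn 10.7, either way. A call with a gripper value outside its range is refused whole. The fingers move at their own pace and stop on an object; "newtons" is the grip in N (left out, the last holds). Time passes only in rows, so rows that do not move let the fingers close. It gives the time, the measured TCP pose, the force and the opening at its end, in the units of the state.
- get_state(): the state, without advancing time (a new reading comes with each control period).
- camera(name): name is "scene" or "top" or "wrist"; returns (picture, depth): 480x640x3 uint8, red, green, blue; 480x640 float32, m along the optical axis (not along the pixel's ray), 0 where there is no reading.
- calibration(name): a dict with "K" (3x3 intrinsics, pixels), "k1" (the pictures are not rectified: a ray, as slopes to the right and down, at radius r is drawn at 1 + k1 r^2 times it, then the intrinsics apply), "R" (3x3) and "t" (3): a world point X has camera coordinates R X + t. Camera axes: x right, y down, z forward; pixel columns grow to the right and rows downward; lengths in m; the calibration is good to about 2 mm. A picture is of the moment at which its call begins: read the wrist's pose just before it. calibration takes no time and is no camera call; for the wrist camera it gives the pose at the moment of the call.
- job.close_job(): hands the job in, once; it reports no verdict.
The state is a dict: "time": time; "joint_positions": joint angles; "qvel": joint speeds; "effort": joint torques, N m; "position": TCP position; "eef_rot": TCP orientation; "ft_force": force on the tool from outside, world axes, zero at the start; "wrist_torque": the same for the moment, N m; "width": opening from 0.0 (shut) to 1.0 (fully open).
Only numpy, scipy, OpenCV 4.12 (cv2) and the standard library are available. Lean on these libraries where they do the work, as an engineer would, in place of code of your own. Each camera call takes 0.05 s, during which the arm holds its last target. There are 200 camera calls.

## Working session

There is one attempt and no reset: what is moved stays moved. The work goes in short steps, Python scripts to look and compute and a tool call to move; the robot and the scene stay as the last step left them, time stands still between calls to the robot, and variables do not carry over. Pictures are saved under pics/ and viewed, on a budget of 14 in all, crops included, one or two more only if the job needs it, and the job is handed in when it is done.

Besides the shell and the picture viewer there is one more tool, called after ">>>" as name(argument=value, ...) on one line, values as JSON. drive_tool: Moves the arm, as the interface text tells. Its arguments: {"type":"object","properties":{"rows":{"type":"array","items":{"type":"array","items":{"type":"number"}}},"newtons":{"type":"number"}},"required":["rows"]}

```bash
ls; mkdir -p pics; python3 - <<'E'
from cell import *
import cv2,numpy as np
s=get_state();print({k:np.round(v,4) for k,v in s.items()},arm.grasp_offset)
a,d=camera("scene");b,d2=camera("top")
for n in("scene","top","wrist"):
  c=calibration(n);print(n,np.round(c["K"],1).tolist(),c["k1"],np.round(c["R"],3).tolist(),np.round(c["t"],3))
cv2.imwrite("pics/s1.png",a[...,::-1]);cv2.imwrite("pics/t1.png",b[...,::-1]);np.savez("pics/t1.npz",b=b,d=d2,a=a,da=d)
E
```

```text
pics
{'time': np.float64(0.0), 'joint_positions': array([ 1.2186,  0.3536,  1.6342, -0.    ,  1.1552, -0.0024]), 'qvel': array([-0.0012, -0.0031, -0.0007, -0.    ,  0.0001, -0.0002]), 'effort': array([ 6.00000e-04, -6.05248e+01, -3.42061e+01, -1.00000e-04,
        9.30000e-03, -0.00000e+00]), 'position': array([0.2141, 0.5869, 0.4039]), 'eef_rot': array([-5.4670e-01, -3.0934e+00,  2.2000e-03]), 'ft_force': array([ 0.27  , -0.2728,  0.8803]), 'wrist_torque': array([-0.0218,  0.0541, -0.0059]), 'width': np.float64(1.0005)} 0.1547
scene [[466.9, 0.0, 311.2], [0.0, 466.9, 236.2], [0.0, 0.0, 1.0]] -0.1230529045783016 [[0.888, -0.46, -0.009], [-0.303, -0.569, -0.765], [0.347, 0.681, -0.644]] [-0.471  0.161  1.009]
top [[490.0, 0.0, 317.2], [0.0, 490.0, 237.1], [0.0, 0.0, 1.0]] -0.1154641632968519 [[0.017, -1.0, -0.001], [-0.995, -0.017, -0.093], [0.093, 0.003, -0.996]] [-0.093  0.503  1.2  ]
wrist [[414.2, 0.0, 321.6], [0.0, 414.2, 241.6], [0.0, 0.0, 1.0]] -0.0015271232257705266 [[0.342, 0.94, -0.001], [0.896, -0.326, 0.301], [0.283, -0.104, -0.954]] [-0.624 -0.038  0.38 ]
```

View pics/t1.png

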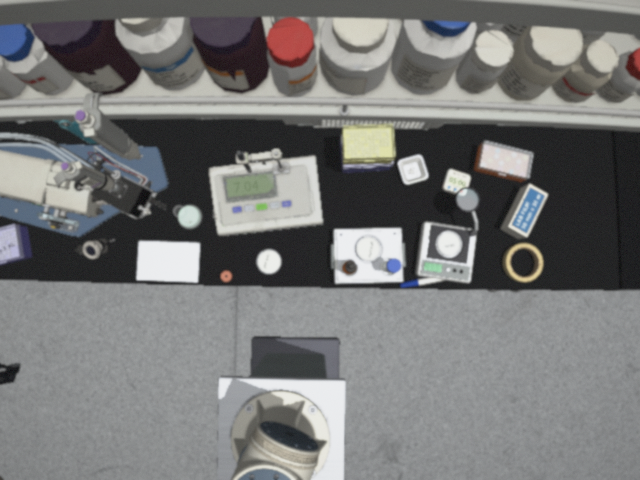

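View pics/s1.png

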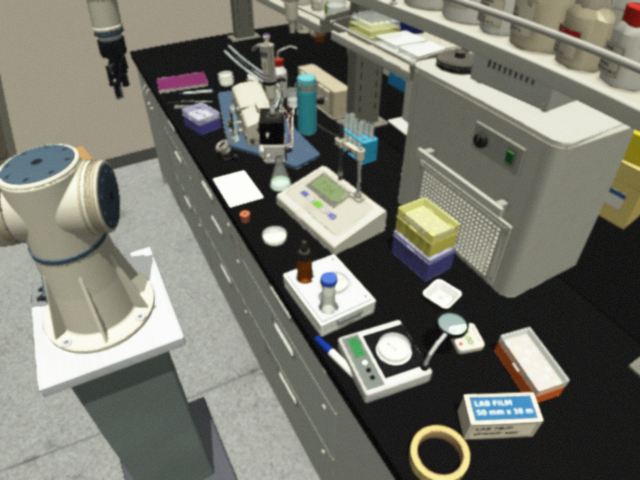

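```bash
cat > h.py <<'E'
from cell import *
import cv2,numpy as np
from scipy.spatial.transform import Rotation as Ro
def ray(c,u,v):
    K=c["K"];x=(u-K[0][2])/K[0][0];y=(v-K[1][2])/K[1][1];a,b=x,y
    for _ in range(20):
        f=1+c["k1"]*(a*a+b*b);a,b=x/f,y/f
    R=np.array(c["R"]);t=np.array(c["t"])
    return -R.T@t, R.T@np.array([a,b,1.])
def pt(c,u,v,z):
    o,d=ray(c,u,v);return o+d*(z-o[2])/d[2]
def px(c,X):
    p=np.array(c["R"])@np.array(X)+np.array(c["t"]);a,b=p[:2]/p[2];f=1+c["k1"]*(a*a+b*b)
    return c["K"][0][0]*a*f+c["K"][0][2],c["K"][1][1]*b*f+c["K"][1][2]
E
python3 - <<'E'
from h import *
print([x for x in dir(arm) if x[0]!='_'])
s=get_state();R=Ro.from_rotvec(s["eef_rot"]).as_matrix();print(np.round(R,3).tolist())
c=calibration("wrist");Rc=np.array(c["R"]);o=-Rc.T@c["t"]
print("cam in tool",np.round(R.T@(o-s["position"]),3),np.round(R.T@Rc.T,3).tolist())
c=calibration("top");Rc=np.array(c["R"]);print("top at",-Rc.T@c["t"])
for n,u,v,z in [("pad",168,261,0),("padTL",137,241,0),("padBR",200,282,0),("counted",268,262,.016),("blkTL",334,230,.045),("blkTR",403,230,.045),("blkBL",334,277,.045),("blkBR",403,277,.045),("bottle",349,267,.147),("tube",393,265,.128),("next",369,249,.055),("fin",448,243,.052)]: print(n,np.round(pt(c,u,v,z),3))
E
```

```text
['IKError', 'grasp_offset']
[[-0.939, 0.343, -0.0], [0.343, 0.939, -0.001], [-0.0, -0.001, -1.0]]
cam in tool [ 0.078 -0.     0.031] [[0.0, -0.954, -0.301], [1.0, 0.0, 0.0], [-0.0, -0.301, 0.954]]
top at [ 0.39090277 -0.08727633  1.2412898 ]
pad [0.439 0.297 0.   ]
padTL [0.489 0.382 0.   ]
padBR [0.387 0.212 0.   ]
counted [0.441 0.038 0.016]
blkTL [ 0.521 -0.125  0.045]
blkTR [ 0.524 -0.295  0.045]
blkBL [ 0.406 -0.127  0.045]
blkBR [ 0.409 -0.295  0.045]
bottle [ 0.428 -0.157  0.147]
tube [ 0.434 -0.258  0.128]
next [ 0.475 -0.21   0.055]
fin [ 0.493 -0.405  0.052]
```

```bash
cat >> h.py <<'E'
def plan(wps,start=None,grip=0):
    """wps: list of (pos, rotvec, n); prints rounded rows chained on rounded pose"""
    s=get_state();p=np.array(s["position"]);R=Ro.from_rotvec(s["eef_rot"])
    if start is not None: p=np.array(start[0]);R=Ro.from_rotvec(start[1])
    out=[]
    for w in wps:
        P=np.array(w[0],float);T=Ro.from_rotvec(w[1]);n=w[2]
        for k in range(n,0,-1):
            d=np.round(R.inv().apply((P-p)/k)*1000,1);r=np.round(np.degrees((R.inv()*T).as_rotvec())/k,2)
            out.append([*d,*r,w[3] if len(w)>3 else grip]);p=p+R.apply(d/1000);R=R*Ro.from_rotvec(np.radians(r))
    for i in range(0,len(out),10):print("["+",".join("["+",".join(f"{x:g}" for x in r)+"]" for r in out[i:i+10])+"]")
    print("end",np.round(p,4),np.round(R.as_rotvec(),4))
E
python3 - <<'E'
from h import *
s=get_state();R0=Ro.from_rotvec(s["eef_rot"])
# via clockwise: intermediate
m=Ro.from_euler('z',72,degrees=True)*Ro.from_rotvec([np.pi,0,0])
plan([([.31,.2,.40],m.as_rotvec(),9),([.45,-.21,.40],[np.pi,0,0],9)])
E
```

```text
[[-24.7,-36.7,0.5,-0.01,0.01,9.77,0],[-30.6,-32,0.5,-0.01,0.01,9.77,0],[-35.6,-26.4,0.5,-0.01,0,9.77,0],[-39.6,-19.9,0.5,-0.01,0,9.77,0],[-42.4,-12.9,0.4,-0,0,9.78,0],[-43.9,-5.5,0.5,-0,0.01,9.77,0],[-44.3,2,0.4,-0.01,0.01,9.78,0],[-43.3,9.5,0.5,-0,0,9.77,0],[-41,16.6,0.4,-0.01,0.01,9.78,0],[-38.5,28.9,-0,-0,-0,8,0]]
[[-34.1,34,-0,-0,-0,8,0],[-29.1,38.4,-0,-0,-0,8,0],[-23.4,42,-0,-0,-0,8,0],[-17.4,44.9,-0,-0,-0,8,0],[-11,46.9,-0,-0,-0,8,0],[-4.3,47.9,-0,-0,-0,8,0],[2.4,48.1,-0,-0,-0,8,0],[9.1,47.3,-0,-0,-0,8,0]]
end [ 0.45 -0.21  0.4 ] [-3.1415e+00  1.0000e-04 -1.0000e-04]
```

>>> drive_tool(rows=[[-24.7,-36.7,0.5,0,0,9.77,0],[-30.6,-32,0.5,0,0,9.77,0],[-35.6,-26.4,0.5,0,0,9.77,0],[-39.6,-19.9,0.5,0,0,9.77,0],[-42.4,-12.9,0.4,0,0,9.78,0],[-43.9,-5.5,0.5,0,0,9.77,0],[-44.3,2,0.4,0,0,9.78,0],[-43.3,9.5,0.5,0,0,9.77,0],[-41,16.6,0.4,0,0,9.78,0],[-38.5,28.9,0,0,0,8,0]])

```text
time: 1.35
position: [0.3255, 0.1533, 0.4004]
eef_rot: [-2.668, -1.659, -0.0]
ft_force: [1.1, -0.5, -0.4]
width: 0.999
```

>>> drive_tool(rows=[[-34.1,34,0,0,0,8,0],[-29.1,38.4,0,0,0,8,0],[-23.4,42,0,0,0,8,0],[-17.4,44.9,0,0,0,8,0],[-11,46.9,0,0,0,8,0],[-4.3,47.9,0,0,0,8,0],[2.4,48.1,0,0,0,8,0],[9.1,47.3,0,0,0,8,0],[0,0,0,0,0,0,0],[0,0,0,0,0,0,0]])

```text
time: 2.6
position: [0.4496, -0.2095, 0.4]
eef_rot: [-3.141, -0.001, 0.002]
ft_force: [-0.4, 0.0, 0.1]
width: 1.002
```

```bash
python3 - <<'E'
from h import *
s=get_state();print(s["time"],s["position"],s["eef_rot"],s["joint_positions"])
c=calibration("wrist");a,d=camera("wrist");cv2.imwrite("pics/w1.png",a[...,::-1]);np.savez("pics/w1.npz",a=a,d=d,**c)
E
```

```text
2.6 [ 0.44964818 -0.20947991  0.3999793 ] [-3.14063725e+00 -6.52980507e-04  2.00628675e-03] [-4.39110309e-01  1.56982407e-01  1.90770668e+00  3.63847949e-04
  1.07846596e+00  1.13109796e+00]
```

View pics/w1.png

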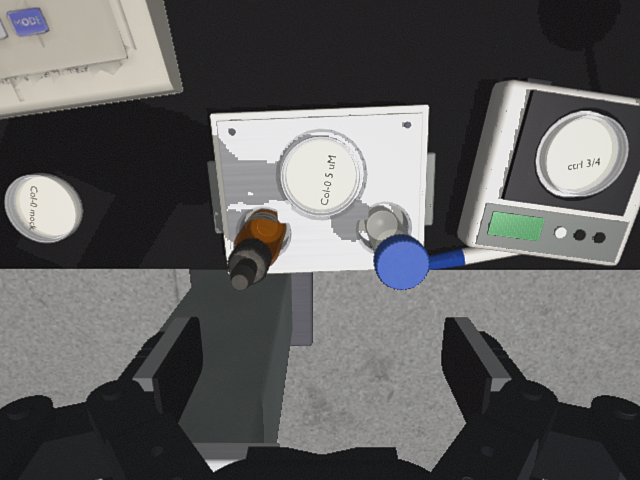

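```bash
python3 - <<'E'
from h import *
f=np.load("pics/w1.npz");c={k:f[k] for k in("K","k1","R","t")};a=f["a"];d=f["d"]
TL=pt(c,211,114,.045);TR=pt(c,428,105,.045);print("TL,TR",TL,TR,np.hypot(*(TL-TR)[:2]))
yv=(TL-TR)[:2];yaw=np.arctan2(yv[1],yv[0])-np.pi/2;print("yaw",np.degrees(yaw))
Rz=np.array([[np.cos(yaw),-np.sin(yaw)],[np.sin(yaw),np.cos(yaw)]])
O=(TL+TR)[:2]/2-Rz@[.066,0];print("O from edge",O,"seat",O+Rz@[.016,0],"L",O+Rz@[-.029,.049],"R",O+Rz@[-.029,-.049])
# white dish contours
g=cv2.cvtColor(a,cv2.COLOR_RGB2HSV)
for n,(u,v),z,r in[("next",(322,174),.056,44),("fin",(582,154),.052,46),("cnt",(43,208),.016,38)]:
    x0,y0=max(0,u-r-15),max(0,v-r-15);cr=a[y0:v+r+15,x0:u+r+15]
    e=cv2.HoughCircles(cv2.cvtColor(cr,cv2.COLOR_RGB2GRAY),cv2.HOUGH_GRADIENT,1,30,param1=100,param2=15,minRadius=r-10,maxRadius=r+8)
    print(n,pt(c,u,v,z))
    if e is not None:
        for q in e[0][:3]: print("  ",q+[x0,y0,0],pt(c,q[0]+x0,q[1]+y0,z))
m=cv2.inRange(g,(105,120,80),(125,255,255));k=cv2.connectedComponentsWithStats(m);
i=[j for j in range(1,k[0]) if k[2][j][4]>300]
for j in i:print(k[2][j],k[3][j],pt(c,*k[3][j],.128))
print("bottle tip",pt(c,241,281,.147))
for u,v in[(165,340),(190,330),(460,340),(475,330)]: 
  z=d[v,u];o,r=ray(c,u,v);X=o+r*z;print("finger",u,v,z,X)
for u,v in[(322,174),(403,262),(240,282),(582,165),(300,120),(520,150),(515,225),(43,208)]:
  z=d[v,u];o,r=ray(c,u,v);print("pt",u,v,o+r*z)
E
```

```text
TL,TR [ 0.52291289 -0.12622832  0.045     ] [ 0.5294124 -0.2879742  0.045    ] 0.1618764102747451
yaw 2.301106135625219
O from edge [ 0.46021587 -0.20975123] seat [ 0.47620296 -0.20910882] L [ 0.42927185 -0.16195513] R [ 0.43320666 -0.2598761 ]
next [ 0.47983085 -0.20929618  0.056     ]
   [320.5        174.5         34.90000153] [ 0.47945362 -0.2081653   0.056     ]
fin [ 0.49445174 -0.40488029  0.052     ]
   [581.5        152.5         42.70000076] [ 0.49555965 -0.40429226  0.052     ]
cnt [0.44410351 0.03434525 0.016     ]
   [ 46.5        200.5         41.40000153] [0.45077161 0.02993938 0.016     ]
[ 375  235   90   55 2776] [409.86995677 262.11923631] [ 0.43601244 -0.26387486  0.128     ]
bottle tip [ 0.43132326 -0.16236822  0.147     ]
finger 165 340 0.12484087 [ 0.45997476 -0.16205797  0.25914072]
finger 190 330 0.13433717 [ 0.45803353 -0.16656973  0.24978674]
finger 460 340 0.12829673 [ 0.45820305 -0.25214263  0.25597385]
finger 475 330 0.1312878 [ 0.45963996 -0.25789311  0.25236871]
pt 322 174 [ 0.47984003 -0.2092962   0.05606194]
pt 403 262 [ 0.43637048 -0.25945072  0.12875944]
pt 240 282 [ 0.43061937 -0.16171331  0.14682736]
pt 582 165 [ 0.48599128 -0.40772642  0.04994814]
pt 300 120 [ 0.51866673 -0.19279041  0.04605919]
pt 520 150 [ 0.49633328 -0.36301878  0.04085797]
pt 515 225 [ 0.43501211 -0.36943131  0.03734205]
pt 43 208 [0.44381823 0.03519189 0.01477374]
```

```bash
python3 - <<'E'
from h import *
dn=Ro.from_euler('z',90,degrees=True)*Ro.from_rotvec([np.pi,0,0])
print(dn.as_rotvec())
plan([([.435,-.2605,.34],dn.as_rotvec(),9),([.435,-.2605,.258],dn.as_rotvec(),4)])
E
```

```text
[2.22144147e+00 2.22144147e+00 1.36024059e-16]
[[-1.6,5.7,6.7,-0.01,0,-9.99,0],[-2.6,5.3,6.7,-0.01,0,-9.99,0],[-3.5,4.8,6.7,-0.01,0,-9.99,0],[-4.3,4.2,6.7,-0.01,0,-9.99,0],[-4.9,3.3,6.7,-0.01,0,-10,0],[-5.4,2.4,6.7,-0.01,0,-9.99,0],[-5.8,1.5,6.6,-0.01,0,-10,0],[-5.9,0.5,6.7,-0.01,0.01,-9.99,0],[-5.9,-0.6,6.6,-0.01,0,-10,0],[0,-0,20.5,-0,0,0,0]]
[[0,-0,20.5,-0,0,0,0],[0,-0,20.5,-0,0,0,0],[0,-0,20.5,-0,0,0,0]]
end [ 0.435  -0.2605  0.258 ] [ 2.2214e+00  2.2215e+00 -1.0000e-04]
```

>>> drive_tool(rows=[[-1.6,5.7,6.7,0,0,-10,0],[-2.6,5.3,6.7,0,0,-10,0],[-3.5,4.8,6.7,0,0,-10,0],[-4.3,4.2,6.7,0,0,-10,0],[-4.9,3.3,6.7,0,0,-10,0],[-5.4,2.4,6.7,0,0,-10,0],[-5.8,1.5,6.6,0,0,-10,0],[-5.9,0.5,6.7,0,0,-10,0],[-5.9,-0.6,6.6,0,0,-10,0],[0,0,0,0,0,0,0]])

```text
time: 3.9
position: [0.4352, -0.2602, 0.3401]
eef_rot: [-2.22, -2.221, 0.0]
ft_force: [-0.5, 0.4, -0.6]
width: 1.001
```

>>> drive_tool(rows=[[0,0,20.5,0,0,0,0],[0,0,20.5,0,0,0,0],[0,0,20.5,0,0,0,0],[0,0,20.5,0,0,0,0],[0,0,0,0,0,0,0.7],[0,0,0,0,0,0,0.7],[0,0,0,0,0,0,0.7],[0,0,0,0,0,0,0.7],[0,0,0,0,0,0,0.7],[0,0,0,0,0,0,0.7]], newtons=30)

```text
time: 5.15
position: [0.4359, -0.2615, 0.2594]
eef_rot: [2.221, 2.22, 0.001]
ft_force: [-0.8, 0.9, 7.1]
width: 0.382
```

```bash
python3 - <<'E'
from h import *
s=get_state();print(s)
c=calibration("top");z=np.load("pics/t1.npz");b=z["b"]
# pad: white blob
g=cv2.cvtColor(b,cv2.COLOR_RGB2GRAY);m=(g>190).astype(np.uint8);m[:, :120]=0;m[:,215:]=0;m[:228]=0;m[290:]=0
k=cv2.findContours(m,0,2)[0];k=max(k,key=cv2.contourArea);q=cv2.minAreaRect(k);print(q)
print([np.round(pt(c,*p,.002),3) for p in cv2.boxPoints(q)],pt(c,*q[0],.002))
for u,v in[(190,215),(93,248),(226,276),(150,200)]:
  o,r=ray(c,u,v);print(u,v,o+r*z["d"][v,u])
a,d=camera("wrist");cv2.imwrite("pics/w2.png",a[...,::-1])
E
```

```text
{'time': 5.15, 'joint_positions': array([-5.43296094e-01,  3.69515217e-01,  2.00017610e+00, -3.82408607e-05,
        7.70240138e-01, -5.42773718e-01]), 'qvel': array([ 0.00058111, -0.00060381, -0.00072768,  0.00222755,  0.00078797,
        0.00119943]), 'effort': array([ 1.62583832e-01, -4.82793224e+01, -2.29400378e+01,  6.41118083e-02,
       -4.41510184e-01,  3.02824710e-04]), 'position': array([ 0.43589265, -0.26149678,  0.25944289]), 'eef_rot': array([2.22084599e+00, 2.21974705e+00, 5.85312129e-04]), 'ft_force': array([-0.83566952,  0.93622582,  7.11637531]), 'wrist_torque': array([0.03975884, 0.21309705, 0.02251852]), 'width': 0.3823908762012401}
((167.9617919921875, 261.070068359375), (61.246665954589844, 38.54684829711914), 2.0454084873199463)
[array([0.391, 0.377, 0.002]), array([0.49 , 0.378, 0.002]), array([0.487, 0.217, 0.002]), array([0.389, 0.217, 0.002])] [0.43894816 0.29670204 0.002     ]
190 215 [0.55073197 0.22873786 0.05988897]
93 248 [0.46542543 0.47488545 0.0529296 ]
226 276 [0.40381615 0.14059183 0.02761537]
150 200 [0.58903621 0.33612961 0.04654118]
```

View pics/w2.png

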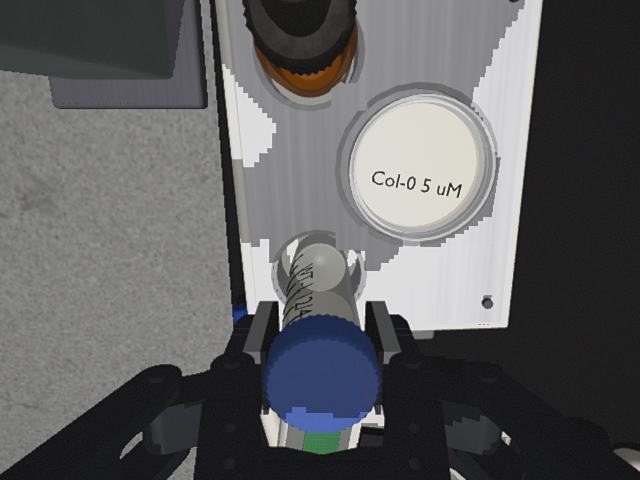

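>>> drive_tool(rows=[[0,0,-20,0,0,0,0.7],[0,0,-40,0,0,0,0.7],[0,0,-45,0,0,0,0.7],[0,0,-45,0,0,0,0.7],[30,0,0,0,0,0,0.7],[50,0,0,0,0,0,0.7],[50,0,0,0,0,0,0.7],[50,0,0,0,0,0,0.7],[50,0,0,0,0,0,0.7],[50,0,0,0,0,0,0.7]])

```text
time: 6.45
position: [0.4352, 0.0203, 0.4089]
eef_rot: [2.222, 2.22, 0.001]
ft_force: [0.6, -0.4, -0.5]
width: 0.383
```

>>> drive_tool(rows=[[50,0,0,0,0,0,0.7],[50,0,0,0,0,0,0.7],[50,0,0,0,0,0,0.7],[50,0,0,0,0,0,0.7],[50,0,0,0,0,0,0.7],[50,0,0,0,0,0,0.7],[26,5,0,0,0,0,0.7],[0,0,0,0,0,0,0.7],[0,0,0,0,0,0,0.7]])

```text
time: 7.58
position: [0.4403, 0.3441, 0.4083]
eef_rot: [2.221, 2.221, -0.001]
ft_force: [0.7, 0.1, -1.4]
width: 0.382
```

>>> drive_tool(rows=[[0,0,40,0,0,0,0.7],[0,0,45,0,0,0,0.7],[0,0,40,0,0,0,0.7],[0,0,25,0,0,0,0.7],[0,0,0,0,0,0,0.7]])

```text
time: 8.2
position: [0.44, 0.3432, 0.257]
eef_rot: [-2.223, -2.22, 0.006]
ft_force: [0.5, 0.4, -0.3]
width: 0.383
```

```bash
python3 - <<'E'
from h import *
s=get_state();print(s["time"],s["position"],s["ft_force"],s["width"])
a,d=camera("scene");c=calibration("scene")
u,v=map(int,px(c,[.44,.34,.05]));print(u,v)
cr=cv2.resize(a[max(0,v-70):v+60,max(0,u-80):u+80],None,fx=4,fy=4);cv2.imwrite("pics/s2.png",cr[...,::-1])
E
```

```text
8.2 [0.44003629 0.34315839 0.25702057] [ 0.5484896   0.41491074 -0.31265706] 0.3833428667581436
230 166
```

View pics/s2.png

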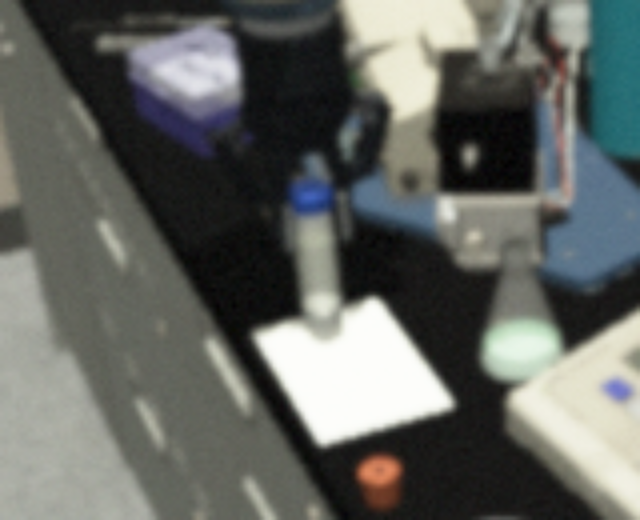

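>>> drive_tool(rows=[[0,0,10,0,0,0,0.7],[0,0,2,0,0,0,0.7],[0,0,1,0,0,0,0.7],[0,0,0,0,0,0,0.7]])

```text
time: 8.75
position: [0.4406, 0.3448, 0.2457]
eef_rot: [2.221, 2.221, 0.001]
ft_force: [0.4, -0.1, -0.4]
width: 0.38
```

>>> drive_tool(rows=[[0,0,1,0,0,0,0.7],[0,0,1,0,0,0,0.7],[0,0,0,0,0,0,0.7]])

```text
time: 9.12
position: [0.4406, 0.3449, 0.2435]
eef_rot: [2.221, 2.221, 0.0]
ft_force: [-0.5, 0.4, 1.6]
width: 0.382
```

>>> drive_tool(rows=[[0,0,0.5,0,0,0,0.7],[0,0,0,0,0,0,0.5],[0,0,0,0,0,0,0.4],[0,0,0,0,0,0,0.2],[0,0,0,0,0,0,0],[0,0,0,0,0,0,0],[0,0,-30,0,0,0,0],[0,0,-50,0,0,0,0],[0,0,-50,0,0,0,0],[0,0,-20,0,0,0,0]])

```text
time: 10.38
position: [0.441, 0.3451, 0.3962]
eef_rot: [2.221, 2.221, 0.007]
ft_force: [0.4, -0.3, -0.1]
width: 0.999
```

```bash
python3 - <<'E'
from h import *
s=get_state();print(s["time"],s["position"],s["ft_force"],s["width"])
c=calibration("wrist");a,d=camera("wrist");g=cv2.cvtColor(a,cv2.COLOR_RGB2HSV)
m=cv2.inRange(g,(105,120,60),(125,255,255));k=cv2.connectedComponentsWithStats(m)
for j in range(1,k[0]):
  if k[2][j][4]>400:
    u,v=k[3][j];o,r=ray(c,u,v);print(k[2][j],o+r*d[int(v),int(u)])
# plan bottle approach, tilt 45 right
dn=Ro.from_euler('z',90,degrees=True)*Ro.from_rotvec([np.pi,0,0])
T=dn*Ro.from_euler('y',45,degrees=True);tz=T.as_matrix()[:,2];print(T.as_rotvec(),tz)
G=np.array([.4305,-.162,.018+.068]);P=G-.1547*tz;print("P",P)
r=T.as_rotvec()
plan([([.4305,.1,.41],dn.as_rotvec(),5),([.4305,-.30,.38],r,9),(P-.09*tz,r,4),(P,r,5)])
E
```

```text
10.375 [0.44104119 0.34512467 0.39616605] [ 0.43364499 -0.2795343  -0.1436605 ] 0.9988197813667086
[ 292  208   52   53 2145] [0.4385858  0.34832132 0.11236303]
[-1.7599884  -1.7599884  -0.72901107] [ 2.77555756e-16  7.07106781e-01 -7.07106781e-01]
P [ 0.4305     -0.27138942  0.19538942]
[[-49.1,-2.2,-2.7,0.06,-0.04,-0,0],[-49.1,-2.1,-2.6,0.05,-0.04,-0,0],[-49,-2.2,-2.6,0.06,-0.05,-0,0],[-49.1,-2.1,-2.6,0.05,-0.04,-0,0],[-49,-2.2,-2.5,0.06,-0.05,-0,0],[-44.4,0,3.3,-0,5,-0,0],[-44.6,0,-0.5,0,5,-0,0],[-44.4,0,-4.4,0,5,-0,0],[-43.8,0,-8.3,0,5,-0,0],[-42.9,0,-12.1,0,5,-0,0]]
[[-41.7,0,-15.8,0,5,-0,0],[-40.1,0,-19.3,0,5,-0,0],[-38.3,0,-22.8,0,5,-0,0],[-36.2,0,-26,0,5,-0,0],[-27.6,0,15.2,0,0,-0,0],[-27.6,0,15.2,0,0,-0,0],[-27.6,0,15.2,0,0,-0,0],[-27.5,0,15.2,0,0,-0,0],[-0,0,18,0,0,-0,0],[-0,0,18,0,0,-0,0]]
[[-0,0,18,0,0,-0,0],[-0,0,18,0,0,-0,0],[-0,0,18,0,0,-0,0]]
end [ 0.4305 -0.2714  0.1954] [-1.76  -1.76  -0.729]
```

>>> drive_tool(rows=[[-49,-2.2,-2.6,0,0,0,0],[-49,-2.2,-2.6,0,0,0,0],[-49,-2.2,-2.6,0,0,0,0],[-49,-2.1,-2.6,0,0,0,0],[-49,-2,-2.6,0,0,0,0],[-44.4,0,3.3,0,5,0,0],[-44.6,0,-0.5,0,5,0,0],[-44.4,0,-4.4,0,5,0,0],[-43.8,0,-8.3,0,5,0,0],[-42.9,0,-12.1,0,5,0,0]])

```text
time: 11.68
position: [0.4294, -0.124, 0.3886]
eef_rot: [-1.979, -1.978, -0.442]
ft_force: [0.7, 0.4, 0.2]
width: 0.998
```

>>> drive_tool(rows=[[-41.7,0,-15.8,0,5,0,0],[-40.1,0,-19.3,0,5,0,0],[-38.3,0,-22.8,0,5,0,0],[-36.2,0,-26,0,5,0,0],[0,0,0,0,0,0,0]])

```text
time: 12.3
position: [0.4295, -0.3028, 0.374]
eef_rot: [-1.763, -1.755, -0.73]
ft_force: [-0.2, -0.1, 0.2]
width: 1.003
```

>>> drive_tool(rows=[[-27.6,0,15.2,0,0,0,0],[-27.6,0,15.2,0,0,0,0],[-27.6,0,15.2,0,0,0,0],[-27.5,0,15.2,0,0,0,0],[0,0,0,0,0,0,0],[0,0,0,0,0,0,0]])

```text
time: 13.05
position: [0.4301, -0.3346, 0.2557]
eef_rot: [-1.76, -1.76, -0.729]
ft_force: [-0.3, 0.4, -0.3]
width: 1.001
```

```bash
python3 - <<'E'
from h import *
s=get_state();print(s["time"],s["position"],s["eef_rot"],s["joint_positions"],s["ft_force"])
c=calibration("wrist");a,d=camera("wrist");cv2.imwrite("pics/w3.png",a[...,::-1]);np.savez("pics/w3.npz",a=a,d=d,**c)
T=Ro.from_rotvec(s["eef_rot"]);tz=T.as_matrix()[:,2];print(tz)
for z in(.018,.06,.09,.147):print(px(c,[.4305,-.162,z]))
P=np.array([.4305,-.162,.086])-.1547*tz;plan([(P,s["eef_rot"],5)])
E
```

```text
13.05 [ 0.43008103 -0.33456418  0.25568738] [-1.75955684 -1.76025777 -0.72887347] [-0.81509881  0.59125345  1.76292269  0.51113513  1.43621115 -1.05854686] [-0.31830635  0.44207217 -0.27784199]
[-2.88185803e-04  7.07139592e-01 -7.07073910e-01]
(np.float64(323.56343741282825), np.float64(299.05434298448034))
(np.float64(323.81242192144106), np.float64(275.2660381166163))
(np.float64(324.0418035807631), np.float64(253.34839513579203))
(np.float64(324.67561175305633), np.float64(192.77632897834548))
[[0.4,0.1,17.5,0.01,0.01,0.01,0],[0.4,0.1,17.6,0,0.01,0,0],[0.4,0.1,17.5,0.01,0.01,0.01,0],[0.4,0,17.6,0,0.01,0,0],[0.3,0.1,17.5,0.01,0,0.01,0]]
end [ 0.4306 -0.2714  0.1954] [-1.7596 -1.7602 -0.7288]
```

View pics/w3.png

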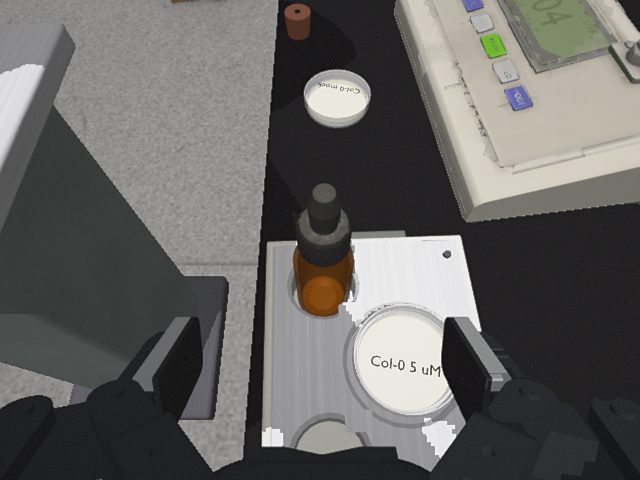

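>>> drive_tool(rows=[[0.4,0.1,17.5,0,0,0,0],[0.4,0.1,17.6,0,0,0,0],[0.4,0.1,17.5,0,0,0,0],[0.4,0,17.6,0,0,0,0],[0.3,0,17.5,0,0,0,0],[0,0,0,0,0,0,0.3],[0,0,0,0,0,0,0.7],[0,0,0,0,0,0,0.7],[0,0,0,0,0,0,0.7],[0,0,0,0,0,0,0.7]], newtons=40)

```text
time: 14.35
position: [0.4304, -0.2723, 0.1947]
eef_rot: [-1.761, -1.76, -0.73]
ft_force: [-0.7, -2.0, 3.9]
width: 0.372
```

```bash
python3 - <<'E'
from h import *
s=get_state();print(s["time"],s["position"],s["eef_rot"],s["ft_force"],s["width"])
r=s["eef_rot"];p=s["position"];u=lambda x,y,z:p+np.array([x,y,z])
plan([(u(0,0,.01),r,1),(u(0,0,.10),r,4),([.435,-.271+.41,p[2]+.10],r,10),([.435,-.271+.41,p[2]-.016+.012],r,5)],grip=.7)
E
```

```text
14.35 [ 0.43037937 -0.27230724  0.19473041] [-1.76074566 -1.7604952  -0.72975785] [-0.74266198 -1.97199072  3.85066473] 0.37168006633978956
[[7.1,0,-7.1,0,0,0,0.7],[15.9,0,-15.9,0,0,0,0.7],[15.9,0,-15.9,0,0,0,0.7],[15.9,0,-15.9,0,0,0,0.7],[15.9,0.1,-15.9,0,0,0,0.7],[29.1,0.4,29.1,0,0,0,0.7],[29.1,0.4,29.1,0,0,0,0.7],[29.1,0.4,29.1,0,0,0,0.7],[29.1,0.5,29.1,0,0,0,0.7],[29.1,0.4,29,0,0,0,0.7]]
[[29.1,0.5,29.1,0,0,0,0.7],[29.1,0.4,29,0,0,0,0.7],[29.1,0.5,29.1,0,0,0,0.7],[29.1,0.4,29,0,0,0,0.7],[29.1,0.5,29.1,0,0,0,0.7],[-14.7,-0,14.7,0,0,0,0.7],[-14.7,-0,14.7,0,0,0,0.7],[-14.7,-0,14.7,0,0,0,0.7],[-14.7,-0,14.7,0,0,0,0.7],[-14.8,-0.1,14.7,0,0,0,0.7]]
end [0.435  0.1389 0.1907] [-1.7607 -1.7605 -0.7298]
```

>>> drive_tool(rows=[[7.1,0,-7.1,0,0,0,0.7],[15.9,0,-15.9,0,0,0,0.7],[15.9,0,-15.9,0,0,0,0.7],[15.9,0,-15.9,0,0,0,0.7],[15.9,0,-15.9,0,0,0,0.7],[0,0,0,0,0,0,0.7]])

```text
time: 15.1
position: [0.4305, -0.2722, 0.2963]
eef_rot: [-1.761, -1.763, -0.73]
ft_force: [1.0, 0.1, -1.8]
width: 0.372
```

```bash
python3 - <<'E'
from h import *
s=get_state();print(s["time"],s["position"],s["ft_force"],s["width"])
c=calibration("wrist");a,d=camera("wrist");cv2.imwrite("pics/w4.png",a[...,::-1])
E
```

```text
15.1 [ 0.43053761 -0.27219425  0.29628126] [ 0.96857732  0.09223625 -1.75166205] 0.37210662642355946
```

View pics/w4.png

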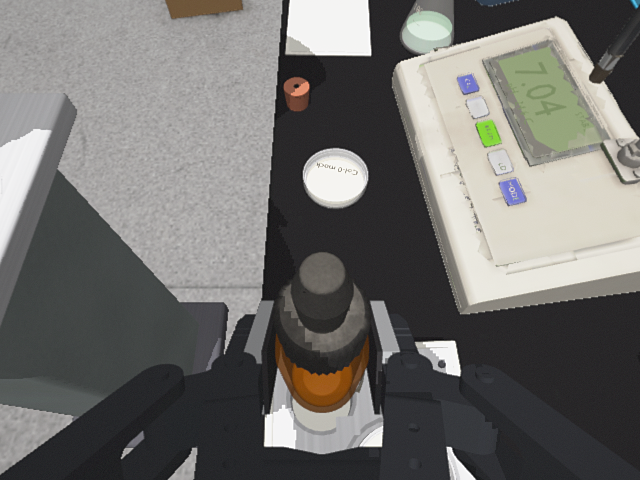

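>>> drive_tool(rows=[[29.1,0.4,29.1,0,0,0,0.7],[29.1,0.4,29.1,0,0,0,0.7],[29.1,0.4,29.1,0,0,0,0.7],[29.1,0.5,29.1,0,0,0,0.7],[29.1,0.4,29.1,0,0,0,0.7],[29.1,0.5,29.1,0,0,0,0.7],[29.1,0.4,29.1,0,0,0,0.7],[29.1,0.5,29.1,0,0,0,0.7],[29.1,0.4,29.1,0,0,0,0.7],[29.1,0.5,29.1,0,0,0,0.7]])

```text
time: 16.4
position: [0.4341, 0.1409, 0.2934]
eef_rot: [-1.761, -1.759, -0.727]
ft_force: [1.0, -0.1, -0.3]
width: 0.372
```

>>> drive_tool(rows=[[-14.7,0,14.7,0,0,0,0.7],[-14.7,0,14.7,0,0,0,0.7],[-14.7,0,14.7,0,0,0,0.7],[-14.7,0,14.7,0,0,0,0.7],[-14.7,0,14.7,0,0,0,0.7],[0,0,0,0,0,0,0.7]])

```text
time: 17.15
position: [0.4337, 0.1395, 0.1886]
eef_rot: [-1.761, -1.758, -0.724]
ft_force: [0.1, 0.3, -1.0]
width: 0.373
```

>>> drive_tool(rows=[[-5.6,0,5.6,0,0,0,0.7],[-1.4,0,1.4,0,0,0,0.7],[0,0,0,0,0,0,0.7]])

```text
time: 17.52
position: [0.4347, 0.1396, 0.1806]
eef_rot: [-1.76, -1.76, -0.729]
ft_force: [0.5, 0.4, -1.4]
width: 0.378
```

>>> drive_tool(rows=[[-0.7,0,0.7,0,0,0,0.7],[-0.7,0,0.7,0,0,0,0.7],[0,0,0,0,0,0,0.7]])

```text
time: 17.9
position: [0.4347, 0.1397, 0.1786]
eef_rot: [-1.76, -1.76, -0.73]
ft_force: [0.0, -0.2, 1.9]
width: 0.371
```

>>> drive_tool(rows=[[0,0,0,0,0,0,0.5],[0,0,0,0,0,0,0.4],[0,0,0,0,0,0,0.2],[0,0,0,0,0,0,0],[0,0,-2,0,0,0,0],[0,0,-20,0,0,0,0],[0,0,-40,0,0,0,0],[0,0,-50,0,0,0,0],[0,0,0,0,0,0,0]])

```text
time: 19.02
position: [0.4355, 0.0588, 0.2596]
eef_rot: [-1.763, -1.761, -0.734]
ft_force: [0.4, 0.9, 0.2]
width: 1.002
```

```bash
python3 - <<'E'
from h import *
s=get_state();print(s["time"],s["position"],s["eef_rot"],s["ft_force"],s["width"])
c=calibration("wrist");a,d=camera("wrist")
u,v=px(c,[.435,.249,.131]);o,r=ray(c,u,v);print(u,v,"bottle top",o+r*d[int(v),int(u)])
cv2.imwrite("pics/w5.png",a[...,::-1])
plan([([.43,-.15,.40],[2.2214,2.2214,0],6),([.44,-.40,.36],[np.pi,0,0],9)])
E
```

```text
19.025 [0.4355384  0.05878128 0.25959696] [-1.76268369 -1.76148465 -0.73385978] [0.41027512 0.88360156 0.23298143] 1.0021406518568043
319.9105057529076 185.12556045943452 bottle top [0.43500008 0.24915504 0.13077994]
[[-8,-0.7,-41.4,0.03,-7.5,-0.01,0],[-13.4,-0.7,-40,0.03,-7.5,-0.01,0],[-18.5,-0.8,-37.9,0.03,-7.49,-0.01,0],[-23.3,-0.8,-35.1,0.03,-7.5,-0.01,0],[-27.6,-0.8,-31.8,0.04,-7.49,-0,0],[-31.6,-0.8,-27.9,0.04,-7.5,-0.01,0],[-27.8,1.1,4.4,0,0,10,0],[-27.2,5.9,4.4,0,0,10,0],[-25.7,10.5,4.5,0,0,10,0],[-23.5,14.9,4.4,0,0,10,0]]
[[-20.6,18.7,4.5,0,0,10,0],[-17,22,4.4,0,0,10,0],[-12.9,24.6,4.5,0,0,10,0],[-8.4,26.5,4.4,0,0,10,0],[-3.7,27.5,4.5,0,0,10,0]]
end [ 0.44 -0.4   0.36] [ 3.1415e+00  1.0000e-04 -1.0000e-04]
```

View pics/w5.png

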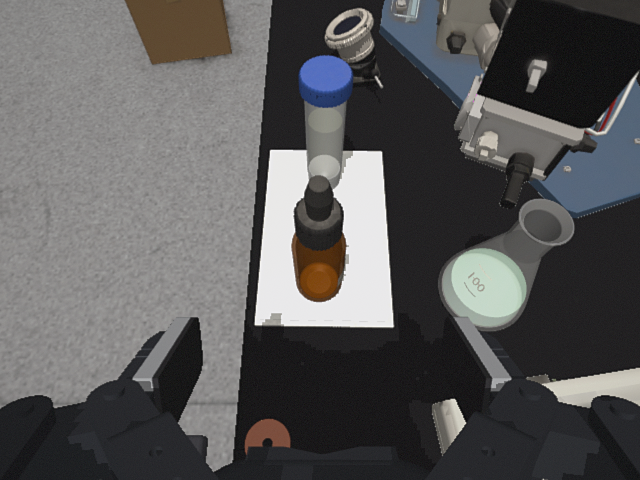

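>>> drive_tool(rows=[[-8,-0.7,-41.4,0,-7.5,0,0],[-13.4,-0.7,-40,0,-7.5,0,0],[-18.5,-0.8,-37.9,0,-7.5,0,0],[-23.3,-0.8,-35.1,0,-7.5,0,0],[-27.6,-0.8,-31.8,0,-7.5,0,0],[-31.6,-0.8,-27.9,0,-7.5,0,0],[-27.8,1.1,4.4,0,0,10,0],[-27.2,5.9,4.4,0,0,10,0],[-25.7,10.5,4.5,0,0,10,0],[-23.5,14.9,4.4,0,0,10,0]])

```text
time: 20.32
position: [0.4346, -0.2602, 0.3797]
eef_rot: [-2.847, -1.321, 0.001]
ft_force: [0.0, -0.5, 0.4]
width: 1.001
```

>>> drive_tool(rows=[[-20.6,18.7,4.5,0,0,10,0],[-17,22,4.4,0,0,10,0],[-12.9,24.6,4.5,0,0,10,0],[-8.4,26.5,4.4,0,0,10,0],[-3.7,27.5,4.5,0,0,10,0],[0,0,0,0,0,0,0],[0,0,0,0,0,0,0]])

```text
time: 21.2
position: [0.4402, -0.3981, 0.3578]
eef_rot: [-3.139, -0.005, 0.002]
ft_force: [0.7, -0.5, 0.4]
width: 0.999
```

```bash
python3 - <<'E'
from h import *
s=get_state();print(s["time"],s["position"],s["eef_rot"],s["ft_force"],s["width"])
c=calibration("wrist");a,d=camera("wrist");cv2.imwrite("pics/w6.png",a[...,::-1]);np.savez("pics/w6.npz",a=a,d=d,**c)
E
```

```text
21.2 [ 0.44016653 -0.39814321  0.35782716] [-3.13943765e+00 -4.76027706e-03  2.01167933e-03] [ 0.67532065 -0.49961746  0.44398063] 0.9993884410479431
```

View pics/w6.png

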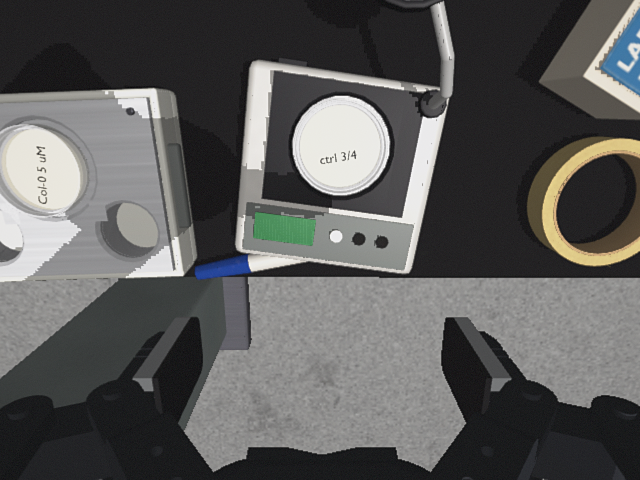

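```bash
python3 - <<'E'
from h import *
f=np.load("pics/w6.npz");c={k:f[k] for k in("K","k1","R","t")};a=f["a"];d=f["d"]
g=cv2.cvtColor(a,cv2.COLOR_RGB2GRAY)
m=np.zeros_like(g);m[90:202,286:398]=(g[90:202,286:398]>95)*255
k=max(cv2.findContours(m,0,2)[0],key=cv2.contourArea);e=cv2.fitEllipse(cv2.convexHull(k));print(e)
for z in(.052,.046):print(pt(c,*e[0],z))
print("diam px->m",np.linalg.norm(pt(c,e[0][0]-e[1][0]/2,e[0][1],.052)-pt(c,e[0][0]+e[1][0]/2,e[0][1],.052)))
for u,v in[(433,103),(436,97),(425,106),(445,60),(438,10),(341,130),(341,170),(280,80),(270,180),(355,65),(410,150),(40,140)]:
  o,r=ray(c,u,v);print(u,v,np.round(o+r*d[v,u],4))
A=pt(c,255,62,.042);B=pt(c,446,93,.042);print(A,B,np.degrees(np.arctan2((A-B)[1],(A-B)[0]))-90)
E
```

```text
((340.73974609375, 145.1986083984375), (97.734375, 100.2208480834961), 14.79233169555664)
[ 0.49471658 -0.40954283  0.052     ]
[ 0.4942353  -0.40980027  0.046     ]
diam px->m 0.06335837147935428
433 103 [ 0.5208 -0.4658  0.0574]
436 97 [ 0.524  -0.465   0.0665]
425 106 [ 0.5191 -0.4633  0.0475]
445 60 [ 0.5419 -0.4623  0.0889]
438 10 [ 0.5644 -0.4553  0.0939]
341 130 [ 0.5042 -0.4096  0.0508]
341 170 [ 0.4788 -0.41    0.0528]
280 80 [ 0.5347 -0.3702  0.0413]
270 180 [ 0.4702 -0.3615  0.0414]
355 65 [ 0.5478 -0.4212 -0.0009]
410 150 [ 0.491  -0.4565  0.0428]
40 140 [ 0.4975 -0.2161  0.054 ]
[ 0.54531623 -0.35467836  0.042     ] [ 0.52718907 -0.4775383   0.042     ] -8.393056121818475
```

```bash
python3 - <<'E'
from h import *
r=(Ro.from_euler('z',-25,degrees=True)*Ro.from_rotvec([np.pi,0,0])).as_rotvec()
plan([([.4945,-.4095,.25],r,5),([.4945,-.4095,.211],r,4)])
E
```

```text
[[10.9,2.4,21.6,-0.02,0.01,5.03,0],[11,1.4,21.6,-0.01,0.02,5.03,0],[11.1,0.4,21.7,-0.02,0.01,5.04,0],[11.1,-0.6,21.6,-0.01,0.02,5.03,0],[11,-1.6,21.7,-0.02,0.01,5.04,0],[-0,0,9.7,0,0,-0,0],[-0,0,9.8,0,0,-0,0],[-0,0,9.7,0,0,-0,0],[-0,0,9.8,0,0,-0,0]]
end [ 0.4945 -0.4095  0.211 ] [-3.0671e+00  6.8000e-01  1.0000e-04]
```

>>> drive_tool(rows=[[10.9,2.4,21.6,0,0,5.03,0],[11,1.4,21.6,0,0,5.03,0],[11.1,0.4,21.7,0,0,5.03,0],[11.1,-0.6,21.6,0,0,5.03,0],[11,-1.6,21.7,0,0,5.03,0],[0,0,9.7,0,0,0,0],[0,0,9.8,0,0,0,0],[0,0,9.7,0,0,0,0],[0,0,9.8,0,0,0,0],[0,0,0,0,0,0,0]])

```text
time: 22.5
position: [0.494, -0.4108, 0.2111]
eef_rot: [-3.066, 0.684, 0.002]
ft_force: [0.2, 0.5, 0.4]
width: 1.001
```

>>> drive_tool(rows=[[0,0,0,0,0,0,0.15],[0,0,0,0,0,0,0.3],[0,0,0,0,0,0,0.4],[0,0,0,0,0,0,0.4],[0,0,0,0,0,0,0.4],[0,0,0,0,0,0,0.4]], newtons=25)

```text
time: 23.25
position: [0.4945, -0.4111, 0.2126]
eef_rot: [3.066, -0.684, 0.001]
ft_force: [-0.7, 1.5, 5.4]
width: 0.699
```

```bash
python3 - <<'E'
from h import *
s=get_state();print(s["time"],s["position"],s["eef_rot"],s["ft_force"],s["width"])
c=calibration("wrist");a,d=camera("wrist");cv2.imwrite("pics/w7.png",a[...,::-1]);np.savez("pics/w7.npz",a=a,d=d,**c)
E
```

```text
23.25 [ 0.4944822  -0.41109909  0.21260161] [ 3.06579547e+00 -6.83889934e-01  1.15788503e-03] [-0.69470603  1.49062559  5.44924809] 0.6993611183323141
```

View pics/w7.png

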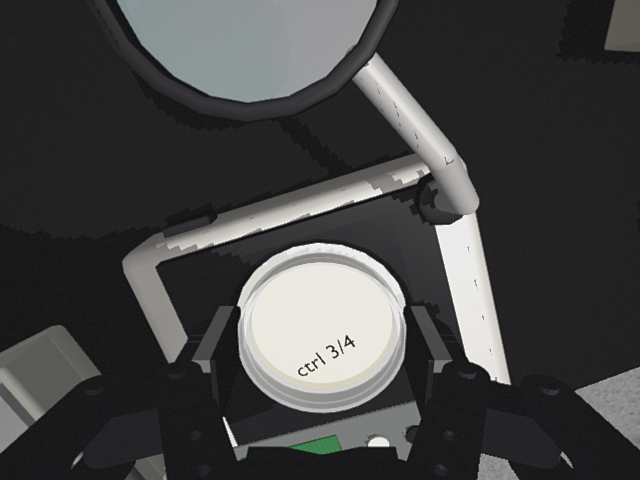

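```bash
python3 - <<'E'
from h import *
s=get_state();r=s["eef_rot"];p=s["position"]
plan([(p+[0,0,.02],r,2),(p+[0,0,.10],r,3),([.37,-.20,.32],[np.pi,0,0],5),([.365,.035,.30],[np.pi,0,0],6)],grip=.4)
E
```

```text
[[0,0,-10,0,0,0,0.4],[0,0,-10,0,0,0,0.4],[0,0,-26.7,0,0,0,0.4],[0,0,-26.6,0,0,0,0.4],[0.1,0,-26.7,0,0,0,0.4],[-40.5,-27.6,-1.5,0,-0.01,-5.03,0.4],[-37.9,-31.1,-1.5,0.01,-0.01,-5.03,0.4],[-35,-34.3,-1.5,0,-0.01,-5.03,0.4],[-31.9,-37.2,-1.5,0.01,-0.01,-5.03,0.4],[-28.5,-39.9,-1.5,0,-0,-5.03,0.4]]
[[-0.8,-39.2,3.3,0,-0,0,0.4],[-0.8,-39.2,3.3,0,-0,0,0.4],[-0.9,-39.1,3.3,0,-0,0,0.4],[-0.8,-39.2,3.4,0,-0,0,0.4],[-0.9,-39.1,3.3,0,-0,0,0.4],[-0.8,-39.2,3.4,0,-0,0,0.4]]
end [0.365 0.035 0.3  ] [3.1415 0.     0.    ]
```

>>> drive_tool(rows=[[0,0,-10,0,0,0,0.4],[0,0,-10,0,0,0,0.4],[0,0,-26.7,0,0,0,0.4],[0,0,-26.6,0,0,0,0.4],[0,0,-26.7,0,0,0,0.4],[-40.5,-27.6,-1.5,0,0,-5.03,0.4],[-37.9,-31.1,-1.5,0,0,-5.03,0.4],[-35,-34.3,-1.5,0,0,-5.03,0.4],[-31.9,-37.2,-1.5,0,0,-5.03,0.4],[-28.5,-39.9,-1.5,0,0,-5.03,0.4]])

```text
time: 24.55
position: [0.369, -0.1987, 0.32]
eef_rot: [3.141, 0.004, 0.002]
ft_force: [0.6, 0.5, -0.1]
width: 0.7
```

>>> drive_tool(rows=[[-0.8,-39.2,3.3,0,0,0,0.4],[-0.8,-39.2,3.3,0,0,0,0.4],[-0.9,-39.1,3.3,0,0,0,0.4],[-0.8,-39.2,3.4,0,0,0,0.4],[-0.9,-39.1,3.3,0,0,0,0.4],[-0.8,-39.2,3.4,0,0,0,0.4],[0,0,0,0,0,0,0.4],[0,0,0,0,0,0,0.4]])

```text
time: 25.55
position: [0.365, 0.0351, 0.2997]
eef_rot: [3.141, 0.002, 0.001]
ft_force: [0.1, -0.6, 0.0]
width: 0.694
```

```bash
python3 - <<'E'
from h import *
s=get_state();print(s["time"],s["position"],s["eef_rot"],s["ft_force"],s["width"])
c=calibration("wrist");a,d=camera("wrist");cv2.imwrite("pics/w8.png",a[...,::-1]);np.savez("pics/w8.npz",a=a,d=d,**c)
print(px(c,[.444,.035,.016]),px(c,[.444,.065,.016]))
E
```

```text
25.55 [0.36495656 0.0350837  0.29969743] [3.14142468e+00 1.69889495e-03 1.13722761e-03] [ 0.14324578 -0.58630377  0.04428858] 0.6944702489875817
(np.float64(322.1069910543758), np.float64(106.09069376333863)) (np.float64(270.4159544095027), np.float64(106.022291806521))
```

View pics/w8.png

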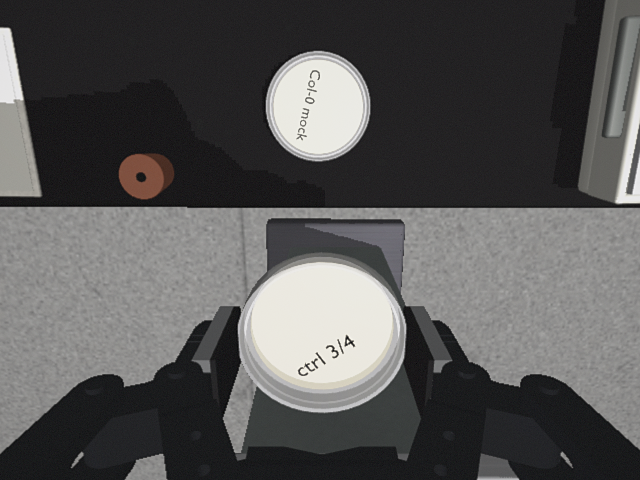

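```bash
cat >> h.py <<'E'
def dish(a,c,box,z,th=95):
    x0,y0,x1,y1=box;g=cv2.cvtColor(a,cv2.COLOR_RGB2GRAY);m=np.zeros_like(g);m[y0:y1,x0:x1]=(g[y0:y1,x0:x1]>th)*255
    k=max(cv2.findContours(m,0,2)[0],key=cv2.contourArea);e=cv2.fitEllipse(cv2.convexHull(k));P=pt(c,*e[0],z)
    D=[np.linalg.norm(pt(c,e[0][0]-w/2,e[0][1],z)-pt(c,e[0][0]+w/2,e[0][1],z)) for w in e[1]]
    return np.round(P,4),np.round(e[0],1),np.round(D,4)
E
python3 - <<'E'
from h import *
f=np.load("pics/w8.npz");c={k:f[k] for k in("K","k1","R","t")};a=f["a"];d=f["d"]
print(dish(a,c,(250,40,385,175),.016),dish(a,c,(250,40,385,175),.012))
for th in(170,200,220):print(th,dish(a,c,(240,250,405,415),.139,th))
for u,v in[(322,300),(322,270),(280,330),(370,330),(318,106)]:
  o,r=ray(c,u,v);print(np.round(o+r*d[v,u],4))
# held rim extremes in x (rows 254..412) at column 322, left/right 238..406
print(pt(c,238,330,.137),pt(c,406,330,.137),pt(c,322,254,.139),pt(c,322,410,.123))
f=np.load("pics/w7.npz");c={k:f[k] for k in("K","k1","R","t")}
print(pt(c,322,241,.052),pt(c,322,411,.052))
E
```

```text
(array([0.4442, 0.0376, 0.016 ]), array([317.7, 105.7]), array([0.0607, 0.064 ])) (array([0.4442, 0.0376, 0.012 ]), array([317.7, 105.7]), array([0.0616, 0.065 ]))
170 (array([0.3686, 0.0356, 0.139 ]), array([320.5, 327.9]), array([0.0464, 0.0574]))
200 (array([0.3698, 0.0351, 0.139 ]), array([321.8, 324.7]), array([0.0441, 0.0537]))
220 (array([0.3708, 0.0351, 0.139 ]), array([321.7, 322.3]), array([0.0413, 0.0526]))
[0.3791 0.035  0.1385]
[0.3901 0.0351 0.1381]
[0.368  0.0498 0.1394]
[0.3677 0.0181 0.1389]
[0.4441 0.0374 0.0143]
[0.3665687  0.06512379 0.137     ] [0.36665737 0.00492985 0.137     ] [0.39615202 0.03507493 0.139     ] [0.32046177 0.03493885 0.123     ]
[ 0.52668607 -0.42663342  0.052     ] [ 0.46571797 -0.39805251  0.052     ]
```

>>> drive_tool(rows=[[39.2,-1.2,0,0,0,0,0.4],[39.2,-1.2,0,0,0,0,0.4],[0,0,30,0,0,0,0.4],[0,0,40,0,0,0,0.4],[0,0,20,0,0,0,0.4],[0,0,10,0,0,0,0.4],[0,0,0,0,0,0,0.4],[0,0,0,0,0,0,0.4]])

```text
time: 26.6
position: [0.4437, 0.0373, 0.2001]
eef_rot: [-3.142, 0.001, -0.002]
ft_force: [0.1, 0.6, -0.4]
width: 0.7
```

```bash
python3 - <<'E'
from h import *
s=get_state();print(s["time"],s["position"],s["eef_rot"],s["ft_force"],s["width"])
E
```

```text
26.6 [0.44371601 0.0373379  0.20006175] [-3.14151102e+00  7.25523531e-04 -2.00101630e-03] [ 0.11768059  0.6452179  -0.36661302] 0.6995398908631881
```

>>> drive_tool(rows=[[0,0,3,0,0,0,0.4],[0,0,2,0,0,0,0.4],[0,0,1,0,0,0,0.4],[0,0,0,0,0,0,0.4]])

```text
time: 27.1
position: [0.4432, 0.0376, 0.1933]
eef_rot: [3.142, 0.0, -0.0]
ft_force: [0.3, -0.4, 1.1]
width: 0.692
```

>>> drive_tool(rows=[[0,0,0.7,0,0,0,0.4],[0,0,0.5,0,0,0,0.4],[0,0,0,0,0,0,0.4]])

```text
time: 27.48
position: [0.4433, 0.0376, 0.1922]
eef_rot: [-3.142, 0.0, -0.0]
ft_force: [-0.9, -1.0, 3.0]
width: 0.701
```

>>> drive_tool(rows=[[0,0,0,0,0,0,0.27],[0,0,0,0,0,0,0.22],[0,0,0,0,0,0,0.1],[0,0,0,0,0,0,0],[0,0,0,0,0,0,0],[0,0,-20,0,0,0,0],[0,0,-40,0,0,0,0],[-39,0,-40,0,0,0,0],[-39,0,0,0,0,0,0],[0,0,0,0,0,0,0]])

```text
time: 28.72
position: [0.3627, 0.0375, 0.2922]
eef_rot: [3.141, 0.0, -0.002]
ft_force: [0.1, 0.4, -0.6]
width: 0.999
```

```bash
python3 - <<'E'
from h import *
s=get_state();print(s["time"],s["position"],s["ft_force"],s["width"])
c=calibration("wrist");a,d=camera("wrist");cv2.imwrite("pics/w9.png",a[...,::-1]);np.savez("pics/w9.npz",a=a,d=d,**c)
print(px(c,[.4442,.0375,.032]));print(dish(a,c,(255,25,390,175),.032))
g=[]
for u,v in[(318,80),(318,110),(290,95),(345,95)]:
  o,r=ray(c,u,v);print(np.round(o+r*d[v,u],4))
E
```

```text
28.725 [0.36269097 0.0374637  0.29218365] [ 0.09293535  0.42223563 -0.58351623] 0.9992484914593587
(np.float64(321.82482383496523), np.float64(99.60604734665586))
(array([0.442 , 0.0378, 0.032 ]), array([321.3, 103.9]), array([0.0611, 0.0644]))
[0.4538 0.0395 0.0313]
[0.439  0.0395 0.0324]
[0.4465 0.0542 0.0312]
[0.4465 0.0253 0.0307]
```

View pics/w9.png

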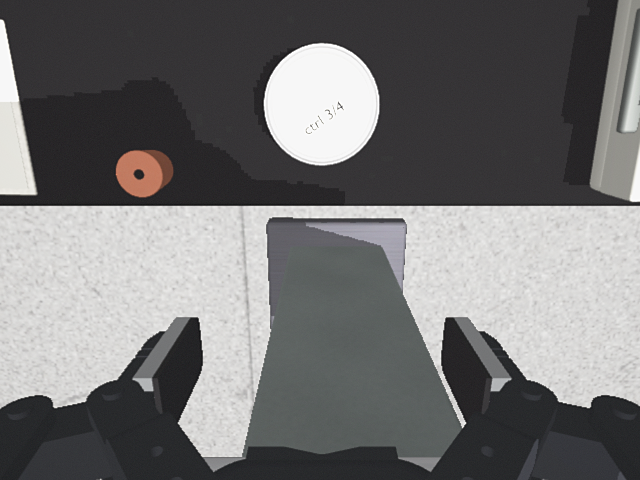

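>>> drive_tool(rows=[[6,41,-4,0,0,0,0],[6,41,-4,0,0,0,0],[6,41,-4,0,0,0,0],[6,41,-4,0,0,0,0],[6,41,-4,0,0,0,0],[6,41,-4,0,0,0,0],[0,0,0,0,0,0,0],[0,0,0,0,0,0,0]])

```text
time: 29.78
position: [0.4015, -0.2085, 0.3156]
eef_rot: [-3.141, 0.001, 0.001]
ft_force: [-0.2, 0.1, -0.8]
width: 1.004
```

```bash
python3 - <<'E'
from h import *
s=get_state();print(s["time"],s["position"],s["ft_force"],s["width"])
c=calibration("wrist");a,d=camera("wrist");cv2.imwrite("pics/w10.png",a[...,::-1]);np.savez("pics/w10.npz",a=a,d=d,**c)
u,v=map(int,px(c,[.4798,-.2093,.056]));print(u,v)
# dish top from depth: pixels whose world z in .052..0.062
vv,uu=np.mgrid[max(0,v-70):v+70,u-70:u+70];P=[]
for q,w in zip(uu[::2,::2].ravel(),vv[::2,::2].ravel()):
    o,r=ray(c,q,w);X=o+r*d[w,q]
    if .0515<X[2]<.062:P.append(X)
P=np.array(P);print(len(P),P.mean(0),P.min(0),P.max(0))
print("w9 check");f=np.load("pics/w9.npz");c={k:f[k] for k in("K","k1","R","t")};d=f["d"];P=[]
for w in range(20,190,2):
  for q in range(240,400,2):
    o,r=ray(c,q,w);X=o+r*d[w,q]
    if .027<X[2]<.037:P.append(X)
P=np.array(P);print(len(P),P.mean(0),P.min(0),P.max(0))
f=np.load("pics/w8.npz");c={k:f[k] for k in("K","k1","R","t")};d=f["d"];P=[]
for w in range(20,190,2):
  for q in range(240,400,2):
    o,r=ray(c,q,w);X=o+r*d[w,q]
    if .010<X[2]<.025:P.append(X)
P=np.array(P);print(len(P),P.mean(0),P.min(0),P.max(0))
E
```

```text
29.775 [ 0.40145095 -0.20850633  0.31558922] [-0.2151589   0.05360732 -0.78099993] 1.0036450259465186
323 106
2727 [ 0.4781434  -0.20825263  0.05542597] [ 0.44734749 -0.2387239   0.05317968] [ 0.50692778 -0.17801045  0.057566  ]
w9 check
2745 [0.44177389 0.03783703 0.03103698] [0.41054743 0.00756367 0.02898576] [0.47097546 0.06809991 0.03333214]
2252 [0.44399411 0.03768007 0.01540341] [0.41291676 0.00805141 0.01278968] [0.47291236 0.06784936 0.01782999]
```

>>> drive_tool(rows=[[38,0,20,0,0,0,0],[38.3,0,30,0,0,0,0],[0,0,30,0,0,0,0],[0,0,15,0,0,0,0],[0,0,6,0,0,0,0],[0,0,0,0,0,0,0.15],[0,0,0,0,0,0,0.3],[0,0,0,0,0,0,0.4],[0,0,0,0,0,0,0.4],[0,0,0,0,0,0,0.4]])

```text
time: 31.08
position: [0.4777, -0.2086, 0.2164]
eef_rot: [3.141, -0.001, 0.002]
ft_force: [-0.7, 1.3, 6.0]
width: 0.701
```

```bash
python3 - <<'E'
from h import *
s=get_state();r=s["eef_rot"];p=s["position"];print(p,r,s["ft_force"],s["width"])
plan([(p+[0,0,.01],r,1),(p+[0,0,.09],r,2),([.40,-.409,.32],[np.pi,0,0],5)],grip=.4)
E
```

```text
[ 0.47773124 -0.20858689  0.21635562] [ 3.14107602e+00 -5.60503344e-04  2.12625369e-03] [-0.66966674  1.26967523  5.97089215] 0.7007804485926629
[[0,0,-10,0,0,0,0.4],[0.1,0,-40,0,0,0,0.4],[0,0,-40,0,0,0,0.4],[-15.5,40.1,-2.7,0.01,-0.02,-0,0.4],[-15.5,40.1,-2.7,0,-0.01,-0.01,0.4],[-15.5,40.1,-2.7,0.01,-0.02,-0,0.4],[-15.6,40.1,-2.8,0,-0.01,-0.01,0.4],[-15.6,40.1,-2.7,0.01,-0.02,-0,0.4]]
end [ 0.4   -0.409  0.32 ] [-3.1416e+00  0.0000e+00  1.0000e-04]
```

>>> drive_tool(rows=[[0,0,-10,0,0,0,0.4],[0,0,-40,0,0,0,0.4],[0,0,-40,0,0,0,0.4],[-15.5,40.1,-2.7,0,0,0,0.4],[-15.5,40.1,-2.7,0,0,0,0.4],[-15.5,40.1,-2.7,0,0,0,0.4],[-15.5,40.1,-2.7,0,0,0,0.4],[-15.5,40.1,-2.7,0,0,0,0.4],[0,0,0,0,0,0,0.4],[0,0,0,0,0,0,0.4]])

```text
time: 32.33
position: [0.3999, -0.4086, 0.3191]
eef_rot: [-3.141, 0.001, -0.0]
ft_force: [0.1, -0.1, -0.5]
width: 0.694
```

```bash
python3 - <<'E'
from h import *
s=get_state();print(s["time"],s["position"],s["eef_rot"],s["ft_force"],s["width"])
c=calibration("wrist");a,d=camera("wrist");cv2.imwrite("pics/w11.png",a[...,::-1]);np.savez("pics/w11.npz",a=a,d=d,**c)
vv,uu=np.mgrid[0:470:2,150:500:2];H=[];W=[]
for q,w in zip(uu.ravel(),vv.ravel()):
    o,r=ray(c,q,w);X=o+r*d[w,q]
    if .14<X[2]<.175 and abs(X[1]+.409)<.028:H.append(X)
    if .030<X[2]<.0385 and np.hypot(X[0]-.4945,X[1]+.41)<.045:W.append(X)
for P in(H,W):
    P=np.array(P);print(len(P),P.mean(0),P.min(0),P.max(0)) if len(P) else print(0)
print(px(c,[.4945,-.4095,.042]))
E
```

```text
32.325 [ 0.39990473 -0.40859721  0.31909844] [-3.14149762e+00  1.34688835e-03 -4.50705961e-04] [ 0.08278677 -0.0664739  -0.45045517] 0.6941903491940729
5243 [ 0.40230502 -0.4086683   0.15782584] [ 0.36924757 -0.4369898   0.14713336] [ 0.42997033 -0.38100905  0.15994156]
2944 [ 0.49359761 -0.41010378  0.03611529] [ 0.45034803 -0.44341918  0.03337229] [ 0.52699226 -0.37672312  0.03849951]
(np.float64(323.4541213902468), np.float64(76.15390708502653))
```

View pics/w11.png

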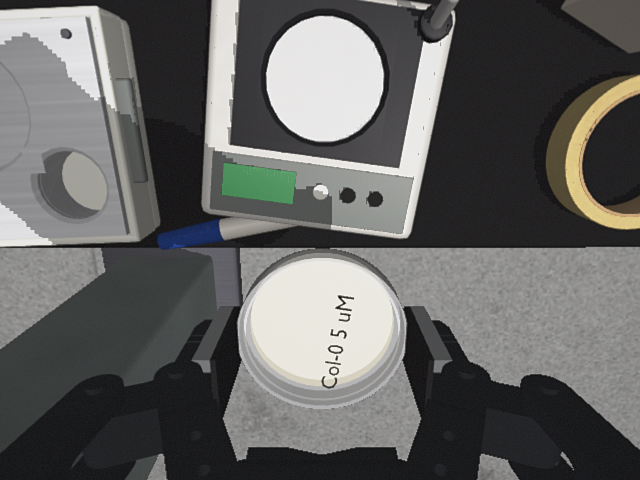

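```bash
python3 - <<'E'
from h import *
f=np.load("pics/w11.npz");c={k:f[k] for k in("K","k1","R","t")};a=f["a"]
print(dish(a,c,(258,8,392,150),.036,150))
r=(Ro.from_euler('z',-25,degrees=True)*Ro.from_rotvec([np.pi,0,0])).as_rotvec()
plan([([.4938,-.4099,.26],r,5),([.4938,-.4099,.226],r,3)],grip=.4)
E
```

```text
(array([ 0.4937, -0.4101,  0.036 ]), array([324.5,  78.4]), array([0.0666, 0.0713]))
[[18.7,0.3,11.8,-0,-0,5,0.4],[18.7,-1.3,11.8,-0,-0,5,0.4],[18.5,-2.9,11.8,-0.01,-0,5,0.4],[18.2,-4.5,11.8,-0,-0,5,0.4],[17.8,-6.1,11.7,-0.01,-0,5,0.4],[-0,0,11.3,0,-0,0,0.4],[-0,0,11.4,0,-0,0,0.4],[-0,0,11.3,0,-0,0,0.4]]
end [ 0.4939 -0.4099  0.226 ] [ 3.0671 -0.6799  0.    ]
```

>>> drive_tool(rows=[[18.7,0.3,11.8,0,0,5,0.4],[18.7,-1.3,11.8,0,0,5,0.4],[18.5,-2.9,11.8,0,0,5,0.4],[18.2,-4.5,11.8,0,0,5,0.4],[17.8,-6.1,11.7,0,0,5,0.4],[0,0,11.3,0,0,0,0.4],[0,0,11.4,0,0,0,0.4],[0,0,11.3,0,0,0,0.4],[0,0,0,0,0,0,0.4],[0,0,0,0,0,0,0.4]])

```text
time: 33.62
position: [0.4936, -0.4108, 0.226]
eef_rot: [3.067, -0.68, 0.0]
ft_force: [0.9, -0.8, 0.5]
width: 0.698
```

>>> drive_tool(rows=[[0,0,4,0,0,0,0.4],[0,0,4,0,0,0,0.4],[0,0,2,0,0,0,0.4],[0,0,2,0,0,0,0.4],[0,0,0,0,0,0,0.4]])

```text
time: 34.25
position: [0.4938, -0.4106, 0.2135]
eef_rot: [-3.067, 0.68, 0.0]
ft_force: [-0.1, 0.4, -0.4]
width: 0.698
```

>>> drive_tool(rows=[[0,0,1,0,0,0,0.4],[0,0,0.7,0,0,0,0.4],[0,0,0,0,0,0,0.4]])

```text
time: 34.62
position: [0.4938, -0.4106, 0.2124]
eef_rot: [3.067, -0.68, 0.0]
ft_force: [-1.9, 0.9, 4.7]
width: 0.695
```

>>> drive_tool(rows=[[0,0,0,0,0,0,0.27],[0,0,0,0,0,0,0.22],[0,0,0,0,0,0,0.1],[0,0,0,0,0,0,0],[0,0,0,0,0,0,0],[0,0,-20,0,0,0,0],[0,0,-40,0,0,0,0],[-30,0,-40,0,0,0,0],[-30,0,0,0,0,0,0],[0,0,0,0,0,0,0]])

```text
time: 35.88
position: [0.4381, -0.3846, 0.3139]
eef_rot: [3.066, -0.681, 0.001]
ft_force: [0.7, -0.4, -0.9]
width: 0.998
```

```bash
python3 - <<'E'
from h import *
s=get_state();print(s["time"],s["position"],s["eef_rot"],s["ft_force"],s["width"])
c=calibration("wrist");a,d=camera("wrist");cv2.imwrite("pics/w12.png",a[...,::-1]);np.savez("pics/w12.npz",a=a,d=d,**c)
u,v=map(int,px(c,[.4938,-.41,.052]));P=[]
for w in range(max(0,v-90),v+90,2):
  for q in range(u-90,u+90,2):
    o,r=ray(c,q,w);X=o+r*d[w,q]
    if .047<X[2]<.06 and np.hypot(X[0]-.4938,X[1]+.41)<.045:P.append(X)
P=np.array(P);print(u,v,len(P),P.mean(0),P.min(0),P.max(0))
A=np.c_[P[:,:2]-P[:,:2].mean(0),np.ones(len(P))];print("tilt deg",np.degrees(np.linalg.lstsq(A,P[:,2],rcond=None)[0][:2]))
# bottle approach plan
dn=Ro.from_euler('z',90,degrees=True)*Ro.from_rotvec([np.pi,0,0])
T=dn*Ro.from_euler('y',45,degrees=True);tz=T.as_matrix()[:,2];r=T.as_rotvec()
plan([([.43,-.35,.36],[2.2214,2.2214,0],12),([.435,.05,.34],r,9),([.4352,.1397-.0725,.1786+.0725],r,3),([.4352,.1397,.1786],r,5)])
E
```

```text
35.875 [ 0.43809069 -0.38464211  0.31386252] [ 3.06647809e+00 -6.80732039e-01  1.05408775e-03] [ 0.72469709 -0.41707894 -0.87799769] 0.9981990269428519
319 140 2512 [ 0.49400571 -0.41089191  0.05141908] [ 0.4626223  -0.44069811  0.04896935] [ 0.5235315  -0.38017669  0.05404548]
tilt deg [-0.01910418 -0.0105468 ]
[[-1.9,-2.3,-3.9,0.01,-0,-9.59,0],[-1.5,-2.6,-3.9,0.01,-0,-9.59,0],[-1,-2.8,-3.9,0.01,-0,-9.58,0],[-0.6,-3,-3.9,0.01,-0,-9.59,0],[-0.1,-3,-3.9,0.01,-0,-9.58,0],[0.5,-3,-3.8,0.01,-0,-9.59,0],[1,-2.9,-3.9,0.01,-0.01,-9.58,0],[1.4,-2.7,-3.8,0.01,-0,-9.59,0],[1.8,-2.4,-3.9,0.01,-0,-9.58,0],[2.2,-2.1,-3.8,0.01,-0.01,-9.59,0]]
[[2.6,-1.7,-3.9,0.01,-0,-9.58,0],[2.8,-1.2,-3.8,0.02,-0.01,-9.59,0],[44.4,0.6,2.2,-0,5,0,0],[44.1,0.5,6.1,-0,5,0,0],[43.4,0.6,9.9,-0,5,0,0],[42.4,0.5,13.6,-0,5,0,0],[41,0.6,17.3,-0,5,0,0],[39.3,0.5,20.8,-0,5,0,0],[37.4,0.6,24.1,-0,5,0,0],[35.1,0.5,27.3,-0,5,0,0]]
[[32.6,0.6,30.3,-0,5,0,0],[-16.9,0.1,25,-0,0,0,0],[-16.9,0,25,-0,0,0,0],[-16.9,0.1,25.1,-0,0,0,0],[0,-0,20.5,-0,0,0,0],[0,-0,20.5,-0,0,0,0],[0,-0,20.5,-0,0,0,0],[0,-0,20.5,-0,0,0,0],[0,-0,20.5,-0,0,0,0]]
end [0.4352 0.1397 0.1786] [-1.76   -1.76   -0.7289]
```

>>> drive_tool(rows=[[-1.9,-2.3,-3.9,0,0,-9.6,0],[-1.5,-2.6,-3.9,0,0,-9.6,0],[-1,-2.8,-3.9,0,0,-9.6,0],[-0.6,-3,-3.9,0,0,-9.6,0],[-0.1,-3,-3.9,0,0,-9.6,0],[0.5,-3,-3.8,0,0,-9.6,0],[1,-2.9,-3.9,0,0,-9.6,0],[1.4,-2.7,-3.8,0,0,-9.6,0],[1.8,-2.4,-3.9,0,0,-9.6,0],[2.2,-2.1,-3.8,0,0,-9.6,0]])

```text
time: 37.17
position: [0.4327, -0.3564, 0.3512]
eef_rot: [2.552, 1.831, 0.0]
ft_force: [-0.4, -0.0, -0.1]
width: 1.003
```

>>> drive_tool(rows=[[2.6,-1.7,-3.9,0,0,-9.55,0],[2.8,-1.2,-3.8,0,0,-9.5,0],[44.4,0.6,2.2,0,5,0,0],[44.1,0.5,6.1,0,5,0,0],[43.4,0.6,9.9,0,5,0,0],[42.4,0.5,13.6,0,5,0,0],[41,0.6,17.3,0,5,0,0],[39.3,0.5,20.8,0,5,0,0],[37.4,0.6,24.1,0,5,0,0],[35.1,0.5,27.3,0,5,0,0]])

```text
time: 38.42
position: [0.4355, 0.0067, 0.3412]
eef_rot: [-1.814, -1.817, -0.664]
ft_force: [0.5, -0.9, 0.0]
width: 1.006
```

>>> drive_tool(rows=[[32.6,0.6,30.3,0,5,0,0],[-16.9,0.1,25,0,0,0,0],[-16.9,0,25,0,0,0,0],[-16.9,0.1,25.1,0,0,0,0],[0,0,0,0,0,0,0],[0,0,0,0,0,0,0]])

```text
time: 39.17
position: [0.436, 0.0671, 0.2503]
eef_rot: [-1.759, -1.761, -0.73]
ft_force: [-0.7, -0.4, -0.9]
width: 1.0
```

```bash
python3 - <<'E'
from h import *
s=get_state();print(s["time"],s["position"],s["eef_rot"],s["ft_force"],s["width"])
c=calibration("wrist");a,d=camera("wrist");np.savez("pics/w13.npz",a=a,d=d,**c)
u,v=px(c,[.435,.249,.131]);o,r=ray(c,u,v);print(u,v,"bottle top",o+r*d[int(v),int(u)])
plan([([.4352,.1397,.1786],[-1.76,-1.76,-.729],5)])
E
```

```text
39.175 [0.43601018 0.06709863 0.2502765 ] [-1.75862505 -1.76106749 -0.72961073] [-0.70639573 -0.38074343 -0.94009096] 1.0001157426799228
321.2993663062079 188.86055408711374 bottle top [0.4349986  0.24957964 0.13016364]
[[0.1,-0.2,20.5,0.01,-0,0.02,0],[0.1,-0.2,20.4,0.01,-0,0.02,0],[0.1,-0.1,20.5,0,-0,0.02,0],[0.1,-0.2,20.4,0.01,-0,0.02,0],[0.1,-0.1,20.5,0,-0.01,0.02,0]]
end [0.4352 0.1397 0.1786] [-1.76   -1.7601 -0.729 ]
```

>>> drive_tool(rows=[[0.1,-0.2,20.5,0,0,0,0],[0.1,-0.2,20.4,0,0,0,0],[0.1,-0.1,20.5,0,0,0,0],[0.1,-0.2,20.4,0,0,0,0],[0.1,-0.1,20.5,0,0,0,0],[0,0,0,0,0,0,0.3],[0,0,0,0,0,0,0.7],[0,0,0,0,0,0,0.7],[0,0,0,0,0,0,0.7],[0,0,0,0,0,0,0.7]], newtons=40)

```text
time: 40.48
position: [0.4348, 0.1395, 0.1784]
eef_rot: [-1.759, -1.76, -0.731]
ft_force: [-0.5, -3.6, 8.4]
width: 0.37
```

```bash
python3 - <<'E'
from h import *
f=np.load("pics/w10.npz");c={k:f[k] for k in("K","k1","R","t")};d=f["d"]
L=[];R_=[];B=[]
for w in range(0,480,2):
  for q in range(100,560,2):
    if d[w,q]==0: continue
    o,r=ray(c,q,w);X=o+r*d[w,q]
    for C,l in(((.430,-.162),L),((.434,-.260),R_)):
        if np.hypot(X[0]-C[0],X[1]-C[1])<.027 and .0<X[2]<.0395:l.append(X)
for P in(L,R_):
    P=np.array(P);print(len(P),np.round(P.min(0),4),np.round(P.max(0),4),(P.min(0)+P.max(0))[:2]/2)
    Q=P[(P[:,2]<.024)&(P[:,2]>.012)];print(len(Q),np.round(Q.min(0),4),np.round(Q.max(0),4),(Q.min(0)+Q.max(0))[:2]/2)
s=get_state();r=s["eef_rot"];p=s["position"];print(p,r,s["ft_force"],s["width"])
plan([(p+[0,0,.012],r,1),(p+[0,0,.11],r,4),([.431,p[1]-.4115,p[2]+.11],r,10)],grip=.7)
E
```

```text
854 [ 0.4096 -0.1785  0.0159] [ 0.4476 -0.1407  0.0395] [ 0.42857159 -0.15959683]
693 [ 0.4096 -0.1785  0.0159] [ 0.4476 -0.1409  0.024 ] [ 0.42857159 -0.15968207]
878 [ 0.4134 -0.2801  0.0155] [ 0.4514 -0.2421  0.0395] [ 0.43241157 -0.26105522]
713 [ 0.4134 -0.2798  0.0155] [ 0.4514 -0.2421  0.024 ] [ 0.43244066 -0.26093487]
[0.43481797 0.13953041 0.17839202] [-1.7590877  -1.76025984 -0.73113986] [-0.54698386 -3.60541236  8.3678852 ] 0.36992447974498555
[[8.5,0,-8.5,0,0,0,0.7],[17.3,0,-17.3,0,0,0,0.7],[17.4,0,-17.3,0,0,0,0.7],[17.3,0.1,-17.3,0,0,0,0.7],[17.4,0,-17.3,0,0,0,0.7],[-29.1,-0.4,-29.1,0,0,0,0.7],[-29.1,-0.4,-29.1,0,0,0,0.7],[-29.1,-0.4,-29.1,0,0,0,0.7],[-29.1,-0.4,-29.1,0,0,0,0.7],[-29,-0.4,-29.1,0,0,0,0.7]]
[[-29.1,-0.4,-29.2,0,0,0,0.7],[-29,-0.4,-29.1,0,0,0,0.7],[-29.1,-0.3,-29.2,0,0,0,0.7],[-29,-0.4,-29.1,0,0,0,0.7],[-29.1,-0.3,-29.2,0,0,0,0.7]]
end [ 0.431  -0.272   0.2884] [-1.7591 -1.7603 -0.7311]
```

>>> drive_tool(rows=[[8.5,0,-8.5,0,0,0,0.7],[17.3,0,-17.3,0,0,0,0.7],[17.3,0,-17.3,0,0,0,0.7],[17.3,0,-17.3,0,0,0,0.7],[17.3,0,-17.3,0,0,0,0.7],[-29,-0.4,-29.1,0,0,0,0.7],[-29,-0.5,-29.1,0,0,0,0.7],[-29,-0.5,-29.1,0,0,0,0.7],[-29,-0.5,-29.1,0,0,0,0.7],[-29,-0.5,-29.1,0,0,0,0.7]])

```text
time: 41.72
position: [0.4317, -0.0671, 0.2884]
eef_rot: [-1.76, -1.761, -0.728]
ft_force: [0.4, -0.1, -0.5]
width: 0.373
```

>>> drive_tool(rows=[[-29,-0.5,-29.1,0,0,0,0.7],[-29,-0.5,-29.1,0,0,0,0.7],[-29,-0.5,-29.1,0,0,0,0.7],[-29,-0.5,-29.1,0,0,0,0.7],[-29,-0.4,-29.1,0,0,0,0.7],[0,0,0,0,0,0,0.7],[0,0,0,0,0,0,0.7]])

```text
time: 42.6
position: [0.4295, -0.2706, 0.2883]
eef_rot: [-1.76, -1.76, -0.728]
ft_force: [0.3, 0.5, -0.7]
width: 0.373
```

```bash
python3 - <<'E'
from h import *
s=get_state();r=s["eef_rot"];p=s["position"];print(s["time"],p,r,s["ft_force"],s["width"])
c=calibration("wrist");a,d=camera("wrist");cv2.imwrite("pics/w14.png",a[...,::-1]);np.savez("pics/w14.npz",a=a,d=d,**c)
X=p+[.000,.110,-.0474];u,v=px(c,X);print(u,v)
P=[]
for w in range(0,470,3):
  for q in range(200,450,3):
    o,rr=ray(c,q,w);Y=o+rr*d[w,q]
    if Y[2]>X[2]-.004 and Y[2]<X[2]+.006 and np.hypot(*(Y-X)[:2])<.03:P.append(Y)
P=np.array(P);print(X,len(P),P.mean(0) if len(P) else 0, P.min(0),P.max(0))
plan([([.430,-.2712,.1947+.03],r,3)],grip=.7)
E
```

```text
42.6 [ 0.42945076 -0.27062276  0.28834416] [-1.75976852 -1.75963621 -0.72808729] [ 0.28079421  0.50989885 -0.69940182] 0.3728800600190714
325.32285545785214 276.20674776729373
[ 0.42945076 -0.16062276  0.24094416] 219 [ 0.42886044 -0.1596967   0.23974215] [ 0.42368836 -0.16450254  0.23698925] [ 0.4342221  -0.15414605  0.24143513]
[[-15.2,0.2,14.8,-0.01,-0,0.01,0.7],[-15.2,0.2,14.8,-0.01,-0,0.01,0.7],[-15.3,0.1,14.7,-0.01,-0.01,0.01,0.7]]
end [ 0.43   -0.2712  0.2247] [-1.7599 -1.7597 -0.7281]
```

>>> drive_tool(rows=[[-15.3,0.2,14.6,0,0,0,0.7],[-15.3,0.3,14.6,0,0,0,0.7],[-15.3,0.3,14.6,0,0,0,0.7],[0,0,0,0,0,0,0.7],[-4.2,0,4.2,0,0,0,0.7],[-2.8,0,2.8,0,0,0,0.7],[0,0,0,0,0,0,0.7]])

```text
time: 43.52
position: [0.4307, -0.2725, 0.2148]
eef_rot: [-1.759, -1.761, -0.729]
ft_force: [-0.6, -0.5, -1.2]
width: 0.37
```

>>> drive_tool(rows=[[-4.2,0,4.2,0,0,0,0.7],[-4.2,0,4.2,0,0,0,0.7],[-3,0,3,0,0,0,0.7],[-1.4,0,1.4,0,0,0,0.7],[0,0,0,0,0,0,0.7]])

```text
time: 44.15
position: [0.4307, -0.2725, 0.1965]
eef_rot: [-1.759, -1.76, -0.729]
ft_force: [-0.4, 0.2, -1.3]
width: 0.374
```

>>> drive_tool(rows=[[-0.7,0,0.7,0,0,0,0.7],[-0.4,0,0.4,0,0,0,0.7],[0,0,0,0,0,0,0.7]])

```text
time: 44.52
position: [0.4307, -0.2725, 0.1952]
eef_rot: [-1.759, -1.761, -0.729]
ft_force: [-0.0, 1.3, -1.1]
width: 0.373
```

>>> drive_tool(rows=[[-0.7,0,0.7,0,0,0,0.7],[0,0,0,0,0,0,0.7],[0,0,0,0,0,0,0.5],[0,0,0,0,0,0,0.4],[0,0,0,0,0,0,0.3],[0,0,-2,0,0,0,0.1],[0,0,-20,0,0,0,0],[0,0,-40,0,0,0,0],[0,0,-40,0,0,0,0],[0,0,0,0,0,0,0]])

```text
time: 45.78
position: [0.4312, -0.3475, 0.2691]
eef_rot: [-1.764, -1.765, -0.73]
ft_force: [-0.2, -0.3, 0.1]
width: 1.004
```

```bash
python3 - <<'E'
from h import *
s=get_state();r=s["eef_rot"];p=s["position"];print(s["time"],p,r,s["ft_force"],s["width"])
c=calibration("wrist");a,d=camera("wrist");np.savez("pics/w15.npz",a=a,d=d,**c);cv2.imwrite("pics/w15.png",a[...,::-1])
P=[]
for w in range(0,470,2):
  for q in range(200,450,2):
    o,rr=ray(c,q,w);Y=o+rr*d[w,q]
    if .142<Y[2]<.155 and np.hypot(*(Y-[.43,-.162,0])[:2])<.03:P.append(Y)
P=np.array(P);print("bottle top",len(P),P.mean(0), P.min(0),P.max(0))
plan([([.435,-.15,.40],[2.2214,2.2214,0],6),([.4385,.3465,.40],[2.2214,2.2214,0],10),([.4385,.3465,.2435],[2.2214,2.2214,0],5)])
E
```

```text
45.775 [ 0.43123788 -0.34746121  0.26905109] [-1.76372673 -1.76454159 -0.72997546] [-0.19756488 -0.30231722  0.0798632 ] 1.0040179236347093
bottle top 118 [ 0.42992728 -0.16252425  0.14545794] [ 0.42490989 -0.16731337  0.14203112] [ 0.43502932 -0.15685924  0.14765003]
[[38.7,0.7,7.4,0.02,-7.48,0,0],[39.4,0.7,2.3,0.02,-7.48,0,0],[39.3,0.7,-2.8,0.02,-7.48,0,0],[38.6,0.8,-8,0.02,-7.48,0,0],[37.2,0.7,-12.9,0.02,-7.47,0.01,0],[35.3,0.8,-17.6,0.02,-7.48,0,0],[49.6,0.4,-0,-0,0,0,0],[49.7,0.3,-0,-0,0,0,0],[49.6,0.4,-0,-0,0,0,0],[49.7,0.3,-0,-0,0,0,0]]
[[49.6,0.4,-0,-0,0,0,0],[49.7,0.3,-0,-0,0,0,0],[49.6,0.4,-0,-0,0,0,0],[49.7,0.3,-0,-0,0,0,0],[49.6,0.4,-0,-0,0,0,0],[49.7,0.3,-0.1,-0,0,0,0],[0,0,31.3,-0,0,0,0],[0,0,31.3,-0,0,0,0],[0,0,31.3,-0,0,0,0],[0,0,31.3,-0,0,0,0]]
[[0,0,31.3,-0,0,0,0]]
end [0.4385 0.3465 0.2435] [ 2.2213e+00  2.2215e+00 -1.0000e-04]
```

>>> drive_tool(rows=[[38.7,0.7,7.4,0,-7.5,0,0],[39.4,0.7,2.3,0,-7.5,0,0],[39.3,0.7,-2.8,0,-7.5,0,0],[38.6,0.8,-8,0,-7.5,0,0],[37.2,0.7,-12.9,0,-7.5,0,0],[35.3,0.8,-17.6,0,-7.5,0,0],[49.6,0.4,0,0,0,0,0],[49.7,0.3,0,0,0,0,0],[49.6,0.4,0,0,0,0,0],[49.7,0.3,0,0,0,0,0]])

```text
time: 47.08
position: [0.4351, 0.0516, 0.3982]
eef_rot: [-2.219, -2.222, 0.002]
ft_force: [1.1, -0.3, -1.0]
width: 0.999
```

>>> drive_tool(rows=[[49.6,0.4,0,0,0,0,0],[49.7,0.3,0,0,0,0,0],[49.6,0.4,0,0,0,0,0],[49.7,0.3,0,0,0,0,0],[49.6,0.4,0,0,0,0,0],[49.7,0.3,0,0,0,0,0],[0,0,0,0,0,0,0],[0,0,0,0,0,0,0]])

```text
time: 48.08
position: [0.4373, 0.3474, 0.3979]
eef_rot: [-2.219, -2.224, 0.004]
ft_force: [0.1, -0.3, -0.4]
width: 0.997
```

```bash
python3 - <<'E'
from h import *
s=get_state();r=s["eef_rot"];p=s["position"];print(s["time"],p,r,s["ft_force"],s["width"])
c=calibration("wrist");a,d=camera("wrist")
P=[]
for w in range(0,470,2):
  for q in range(150,500,2):
    o,rr=ray(c,q,w);Y=o+rr*d[w,q]
    if .106<Y[2]<.12 and np.hypot(*(Y-[.439,.346,0])[:2])<.03:P.append(Y)
P=np.array(P);print("cap",len(P),P.mean(0), P.min(0),P.max(0));m=(P.min(0)+P.max(0))/2
plan([([m[0],m[1],.2435],[2.2214,2.2214,0],5)])
E
```

```text
48.075 [0.43725365 0.34740256 0.39789519] [-2.21914718 -2.22363318  0.00395361] [ 0.13379257 -0.32900424 -0.41770018] 0.9965868985707984
cap 537 [0.43830767 0.34815335 0.11211771] [0.42183567 0.33045792 0.10645325] [0.45548398 0.36414734 0.11428876]
[[0.1,0.3,30.9,-0.02,0.02,0.01,0],[0.1,0.3,30.9,-0.02,0.02,0.01,0],[0.1,0.2,31,-0.02,0.01,0.01,0],[0.1,0.3,30.9,-0.01,0.02,0.02,0],[0.1,0.2,31,-0.02,0.01,0.01,0]]
end [0.4387 0.3473 0.2435] [2.2213e+00 2.2214e+00 1.0000e-04]
```

>>> drive_tool(rows=[[0,0.3,30.9,0,0,0,0],[0,0.3,30.9,0,0,0,0],[0,0.2,31,0,0,0,0],[0,0.3,30.9,0,0,0,0],[0,0.2,31,0,0,0,0],[0,0,0,0,0,0,0.4],[0,0,0,0,0,0,0.7],[0,0,0,0,0,0,0.7],[0,0,0,0,0,0,0.7],[0,0,0,0,0,0,0.7]], newtons=30)

```text
time: 49.38
position: [0.4398, 0.3481, 0.2457]
eef_rot: [2.22, 2.222, 0.004]
ft_force: [-0.5, -0.8, 8.0]
width: 0.385
```

>>> drive_tool(rows=[[0,0,-20,0,0,0,0.7],[0,0,-50,0,0,0,0.7],[0,0,-50,0,0,0,0.7],[0,0,-50,0,0,0,0.7],[-30,0,0,0,0,0,0.7],[-50,0,0,0,0,0,0.7],[-50,-1,0,0,0,0,0.7],[-50,-1,0,0,0,0,0.7],[-50,-1,0,0,0,0,0.7],[-50,-1,0,0,0,0,0.7]])

```text
time: 50.62
position: [0.4351, 0.0662, 0.4149]
eef_rot: [2.219, 2.222, 0.002]
ft_force: [-0.4, -0.0, -1.4]
width: 0.384
```

>>> drive_tool(rows=[[-50,0,0,0,0,0,0.7],[-50,0,0,0,0,0,0.7],[-50,0,0,0,0,0,0.7],[-50,0,0,0,0,0,0.7],[-50,0,0,0,0,0,0.7],[-50,0,0,0,0,0,0.7],[-27,0,0,0,0,0,0.7],[0,0,0,0,0,0,0.7],[0,0,0,0,0,0,0.7]])

```text
time: 51.75
position: [0.4356, -0.2587, 0.4144]
eef_rot: [-2.221, -2.222, -0.0]
ft_force: [0.3, 0.2, -1.1]
width: 0.384
```

```bash
python3 - <<'E'
from h import *
s=get_state();r=s["eef_rot"];p=s["position"];print(s["time"],p,r,s["ft_force"],s["width"])
c=calibration("wrist");a,d=camera("wrist");cv2.imwrite("pics/w16.png",a[...,::-1])
P=[]
for w in range(0,470,2):
  for q in range(150,500,2):
    o,rr=ray(c,q,w);Y=o+rr*d[w,q]
    if abs(Y[2]-(p[2]-.1315))<.006 and np.hypot(*(Y-p)[:2])<.03:P.append(Y)
P=np.array(P);print("cap",len(P),P.mean(0), P.min(0),P.max(0),(P.min(0)+P.max(0))/2)
E
```

```text
51.75 [ 0.43563478 -0.25869696  0.41438598] [-2.22054072e+00 -2.22192806e+00 -4.07237775e-04] [ 0.34236509  0.18902121 -1.09964565] 0.38403660117517896
cap 2931 [ 0.43512648 -0.25621505  0.2811158 ] [ 0.40824158 -0.27582549  0.27691802] [ 0.46325765 -0.24213448  0.28887982] [ 0.43574962 -0.25897999  0.28289892]
```

>>> drive_tool(rows=[[-0.7,-1.5,20,0,0,0,0.7],[0,0,40,0,0,0,0.7],[0,0,40,0,0,0,0.7],[0,0,15,0,0,0,0.7],[0,0,0,0,0,0,0.7],[0,0,8,0,0,0,0.7],[0,0,0,0,0,0,0.7]])

```text
time: 52.68
position: [0.4346, -0.2601, 0.2917]
eef_rot: [2.22, 2.222, 0.0]
ft_force: [-0.4, 0.4, -0.3]
width: 0.38
```

>>> drive_tool(rows=[[0,0,5,0,0,0,0.7],[0,0,5,0,0,0,0.7],[0,0,5,0,0,0,0.7],[0,0,0,0,0,0,0.7]])

```text
time: 53.18
position: [0.4342, -0.2599, 0.2757]
eef_rot: [-2.22, -2.222, 0.0]
ft_force: [-0.0, 0.1, -1.0]
width: 0.382
```

>>> drive_tool(rows=[[0,0,5,0,0,0,0.7],[0,0,5,0,0,0,0.7],[0,0,3,0,0,0,0.7],[0,0,0,0,0,0,0.7]])

```text
time: 53.68
position: [0.4343, -0.2599, 0.2629]
eef_rot: [-2.22, -2.222, 0.0]
ft_force: [0.4, -0.4, -0.5]
width: 0.384
```

>>> drive_tool(rows=[[0,0,1,0,0,0,0.7],[0,0,0.7,0,0,0,0.7],[0,0,0,0,0,0,0.7]])

```text
time: 54.05
position: [0.4344, -0.2601, 0.2618]
eef_rot: [2.22, 2.222, 0.0]
ft_force: [-0.9, -0.6, 2.0]
width: 0.384
```

>>> drive_tool(rows=[[0,0,0,0,0,0,0.5],[0,0,0,0,0,0,0.4],[0,0,0,0,0,0,0.2],[0,0,0,0,0,0,0],[0,0,0,0,0,0,0],[0,0,-20,0,0,0,0],[0,0,-50,0,0,0,0],[0,0,-50,0,0,0,0],[-20,-20,-40,0,0,0,0],[0,0,0,0,0,0,0]])

```text
time: 55.3
position: [0.4143, -0.2811, 0.4247]
eef_rot: [2.218, 2.217, 0.001]
ft_force: [0.3, -0.2, -0.8]
width: 1.002
```

```bash
python3 - <<'E'
from h import *
s=get_state();r=s["eef_rot"];p=s["position"];print(s["time"],p,r,s["ft_force"],s["width"])
c=calibration("wrist");a,d=camera("wrist");cv2.imwrite("pics/w17.png",a[...,::-1])
def top(C,z):
  P=[]
  for w in range(0,480,2):
   for q in range(0,640,2):
    o,rr=ray(c,q,w);Y=o+rr*d[w,q]
    if abs(Y[2]-z)<.006 and np.hypot(*(Y-C)[:2])<.035:P.append(Y)
  P=np.array(P);print(C,len(P),(P.min(0)+P.max(0))/2,P.max(0)) if len(P) else print(C,0)
top([.434,-.26,0],.128);top([.43,-.162,0],.147)
t,dt=camera("scene");cv2.imwrite("pics/s3.png",cv2.resize(t[170:430,200:500],None,fx=2.5,fy=2.3)[...,::-1])
c=calibration("scene");d=dt
for n,X in(("stack",[.442,.0378,.032]),("nest",[.494,-.41,.052])):
  u,v=map(int,px(c,X));o,rr=ray(c,u,v);print(n,o+rr*d[v,u])
E
```

```text
55.3 [ 0.41431926 -0.28113353  0.42471048] [2.21759368e+00 2.21684896e+00 1.16074444e-03] [ 0.25743003 -0.23086393 -0.83645677] 1.0020096137984789
[0.434, -0.26, 0] 525 [ 0.43286777 -0.26035984  0.12638361] [ 0.44926108 -0.24376863  0.13061602]
[0.43, -0.162, 0] 111 [ 0.42989053 -0.16070648  0.14453326] [ 0.43595353 -0.15480224  0.14806071]
stack [0.44186072 0.0414752  0.03166671]
nest [ 0.49438749 -0.40918936  0.05181543]
```

View pics/s3.png

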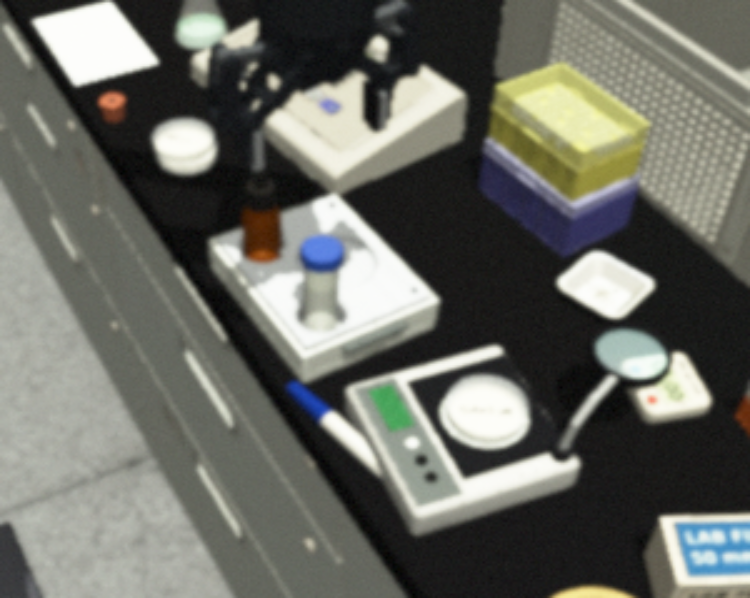

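```bash
python3 -c "
from cell import *
print(job.close_job())"
```

```text
the job is handed in; nothing more can be done
None
```

I did the whole job in the order asked and handed it in at about 55 s of the 152 s allowed. The hand-in reports no verdict.

- **Order of work:** I stood the tube and then the bottle upright on the blotting pad. I then stacked the finished dish on the counted dish, moved the next dish into the counter's nest, and returned the bottle and the tube to their own wells.
- **Next dish:** it lies flat in the nest, with its top at about 51.5 mm (52 expected) and no measurable tilt.
- **Tube and bottle:** both stand upright in their wells, with their highest points within about 2.5 mm of the expected heights. The last picture shows nothing tipped over.
- **Stack:** the finished dish lies flat on the counted dish, but its centre is about 2 mm off in x. I judged that small enough and did not nudge it, so as not to move the counted dish. I did not re-check whether the counted dish itself shifted during stacking.
- **Forces:** the wrist force stayed under about 10 N in every reading, and the gripper was open and clear of everything at the end.

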